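Release a seam cassette and trace its gasket seam

TASK

Work the locking wedges loose from the bay, easing each to one side and then the other as you draw it out toward you, put all of them in the clear basket, and slide the cassette along the bench, without lifting it, out of its bay onto the marked inspection spot so that it sits square inside the corner marks, handle bar still on the far side. Then take the stylus and run its ball tip slowly (a few centimetres a second) along the bottom of the seam groove in the cassette's top, from the back left end, along the front, to the back right end. Finally put the stylus back upright in its stand, leave the cassette on the mark, and leave the other things on the bench alone.

Things in the scene. Friction and masses are not known exactly. Their poses are not given: they have to be found in the camera images.
- dock: Fixed aluminium bay. Origin on the bench at the centre of the cassette's seat; x toward the back wall (away from the robot), y to its closed left end. Back wall inner face at x = 38 mm (30 high), left stop at y = 86 mm (22 high); open at the right (-y), where the cassette slides out. Along the front, x = -37 to -91 mm, three channels under a clear roof from z = 18 to 22 mm (screw heads to 24.5).
- channel_0 (a point): Right channel of the bay (holds wedge_0): middle of its outer mouth, on the bench; axes as the bay's. 45 mm wide. Two fixed pins, 3.5 mm thick, stand in it: inner at x = +32, y = +12 mm from this point, outer at x = +6, y = -12 mm. The wedge's barbs catch on them: they pass the inner pin only 4.6 to 7.4 mm to -y of the middle, the outer only 4.6 to 7.4 mm to +y.
- channel_1 (a point): Middle channel of the bay (holds wedge_1): middle of its outer mouth, on the bench; axes as the bay's. 45 mm wide. Two fixed pins, 3.5 mm thick, stand in it: inner at x = +32, y = +12 mm from this point, outer at x = +6, y = -12 mm. The wedge's barbs catch on them: they pass the inner pin only 4.6 to 7.4 mm to -y of the middle, the outer only 4.6 to 7.4 mm to +y.
- channel_2 (a point): Left channel of the bay (holds wedge_2): middle of its outer mouth, on the bench; axes as the bay's. 45 mm wide. Two fixed pins, 3.5 mm thick, stand in it: inner at x = +32, y = +12 mm from this point, outer at x = +6, y = -12 mm. The wedge's barbs catch on them: they pass the inner pin only 4.6 to 7.4 mm to -y of the middle, the outer only 4.6 to 7.4 mm to +y.
- mark: Inspection mark on the bench: four thin white corner brackets round a 75 x 170 mm area (no height). Origin at its centre; the cassette's axes are to lie along its axes.
- cassette: Grey box 70 (x) x 165 (y) x 35 mm (z), 0.85 kg, loose, origin at the centre of its underside, x away from the robot. In its top a U-shaped groove with a dark bottom at z = 30 mm, 10 mm wide, 5 mm deep, runs straight between the seam points, closed 10 mm past each end. It slides easily on four white feet (friction 0.42). Front notches take the wedge tips. It starts in the bay, origin at the bay's within 3 mm.
- cassette_grip (a point): Top centre of the cassette's upright black handle bar, 70 mm above its underside and 3 mm behind its centre (+x). The bar is 14 mm thick (x), 80 mm long (y) and reaches down 35 mm to the lid.
- seam_0 (a point): Point 0 of the seam (left back end), 3 mm above the groove's bottom, where the centre of the stylus ball belongs. Run 0 to 6 in order.
- seam_1 (a point): Point 1 of the seam (left front corner), 3 mm above the groove's bottom, where the centre of the stylus ball belongs. Run 0 to 6 in order.
- seam_2 (a point): Point 2 of the seam (a quarter of the way along the front), 3 mm above the groove's bottom, where the centre of the stylus ball belongs. Run 0 to 6 in order.
- seam_3 (a point): Point 3 of the seam (middle of the front), 3 mm above the groove's bottom, where the centre of the stylus ball belongs. Run 0 to 6 in order.
- seam_4 (a point): Point 4 of the seam (three quarters along the front), 3 mm above the groove's bottom, where the centre of the stylus ball belongs. Run 0 to 6 in order.
- seam_5 (a point): Point 5 of the seam (right front corner), 3 mm above the groove's bottom, where the centre of the stylus ball belongs. Run 0 to 6 in order.
- seam_6 (a point): Point 6 of the seam (right back end), 3 mm above the groove's bottom, where the centre of the stylus ball belongs. Run 0 to 6 in order.
- wedge_0: White wedge, 82 mm long, 80 g; may be absent. Origin under the handle; x along it to the tip. Handle: 12 (x) x 18 (y) x 70 mm high; stem 5 wide, 14 high; swept-back barbs, 30 wide (y) at x = 49 to 59; tip to x = 76. Starts at bay x = -99.5 mm, +-1. Draw it along the bay's -x to x = -126 while 6 mm to -y of the channel's middle, there over to 6 mm +y, on to x = -155; clear of the roof at -170.
- wedge_1: White wedge, 82 mm long, 80 g; may be absent. Origin under the handle; x along it to the tip. Handle: 12 (x) x 18 (y) x 70 mm high; stem 5 wide, 14 high; swept-back barbs, 30 wide (y) at x = 49 to 59; tip to x = 76. Starts at bay x = -99.5 mm, +-1. Draw it along the bay's -x to x = -126 while 6 mm to -y of the channel's middle, there over to 6 mm +y, on to x = -155; clear of the roof at -170.
- wedge_2: White wedge, 82 mm long, 80 g; may be absent. Origin under the handle; x along it to the tip. Handle: 12 (x) x 18 (y) x 70 mm high; stem 5 wide, 14 high; swept-back barbs, 30 wide (y) at x = 49 to 59; tip to x = 76. Starts at bay x = -99.5 mm, +-1. Draw it along the bay's -x to x = -126 while 6 mm to -y of the channel's middle, there over to 6 mm +y, on to x = -155; clear of the roof at -170.
- basket: Clear frosted basket, loose, 147 (x) x 212 (y) x 66 mm high, origin at the centre of its underside; it stands partly on a sheet of paper 2 mm thick. The inside is 112 x 174 mm, its floor 2 mm up.
- stylus: Stylus, 118 mm long, 70 g, standing in the stand. Origin at the very end of its tip, z up along it. Steel shaft 6 to 9 mm thick up to a collar (30 mm across, z = 46 to 52 mm), above it a square black grip 16 x 16 mm from z = 52 to 118 mm.
- stylus_tip (a point): Centre of the stylus's 6 mm polished ball tip (friction 0.1), 3 mm from its end. Pressed hard into the groove it would drag the cassette along.
- stand: Fixed dark block 64 x 64 x 50 mm with a 20 mm square hole through it from top to bottom; origin at the centre of its underside. The stylus's collar rests on its top, the stylus origin then 4 mm above the bench.
- dish: Bystander: round steel dish 69 mm across, 20 mm high.
Mind the look-alikes: they are no part of the job. Leave any yellow look-alike of the wedge_0 alone.

How it is judged:
On the way, in this order (a step that is already met when the one before it is completed fails the run):
1. every locking wedge has been taken out of the bay and lies in the basket (x of wedge_0 in the frame of basket between -0.07 and 0.07 m and y of wedge_0 in the frame of basket between -0.095 and 0.095 m and height (world z) of each of wedge_0, wedge_1, wedge_2 below 0.055 m and linear speed of each of wedge_0, wedge_1, wedge_2 below 0.03 m/s and x of wedge_1 in the frame of basket between -0.07 and 0.07 m and y of wedge_1 in the frame of basket between -0.095 and 0.095 m and x of wedge_2 in the frame of basket between -0.07 and 0.07 m and y of wedge_2 in the frame of basket between -0.095 and 0.095 m), for 0.2 s.
2. the cassette stands on the inspection mark (within 10 mm and 0.1 rad), at rest (horizontal distance between cassette and mark below 0.01 m and angle between the x axis of cassette and the x axis of mark, either way round below 0.1 rad and x of cassette_grip in the frame of mark above 0 m and height (world z) of cassette below 0.005 m and linear speed of cassette below 0.02 m/s), for 0.3 s.
3. the stylus ball is in the seam groove at seam_0 (within 5 mm): left back end (distance between stylus_tip and seam_0 below 0.005 m), for 0.05 s.
4. the stylus ball is in the seam groove at seam_1 (within 5 mm): left front corner (distance between stylus_tip and seam_1 below 0.005 m), for 0.05 s.
5. the stylus ball is in the seam groove at seam_2 (within 5 mm): a quarter of the way along the front (distance between stylus_tip and seam_2 below 0.005 m), for 0.05 s.
6. the stylus ball is in the seam groove at seam_3 (within 5 mm): middle of the front (distance between stylus_tip and seam_3 below 0.005 m), for 0.05 s.
7. the stylus ball is in the seam groove at seam_4 (within 5 mm): three quarters along the front (distance between stylus_tip and seam_4 below 0.005 m), for 0.05 s.
8. the stylus ball is in the seam groove at seam_5 (within 5 mm): right front corner (distance between stylus_tip and seam_5 below 0.005 m), for 0.05 s.
9. the stylus ball is in the seam groove at seam_6 (within 5 mm): right back end (distance between stylus_tip and seam_6 below 0.005 m), for 0.05 s.
At the end, for the whole second after the job is handed in: All wedges present lie in the basket; the cassette rests within 10 mm of the mark centre and 0.1 rad of its direction, handle bar on the far side; the stylus stands upright (0.1 rad) in its stand, collar down (origin under 10 mm high, within 12 mm of the stand centre). All at rest (all of step 1 and all of step 2 and angle between stylus's own z axis and vertical below 0.1 rad and horizontal distance between stylus and stand below 0.012 m and height (world z) of stylus below 0.01 m and linear speed of stylus below 0.02 m/s); the robot touches nothing.
It fails at once if the fingers lift the cassette more than 12 mm or tip it more than 0.15 rad ((height (world z) of cassette above 0.012 m or angle between cassette's own z axis and vertical above 0.15 rad) and contact force between the fingers and cassette above 1 N).
It fails at once if the stylus moves faster than 0.10 m/s while its tip is in the seam groove (z of stylus_tip in the frame of cassette below 0.036 m and x of stylus_tip in the frame of cassette between -0.034 and 0.034 m and y of stylus_tip in the frame of cassette between -0.074 and 0.074 m and linear speed of stylus above 0.1 m/s).
It fails at once if a bystander is moved more than 40 mm (distance of dish from where it was at the start of the episode above 0.04 m).
Of wedge_0, wedge_1, wedge_2 only 2 to 3 are there at a start; the rules pass over those that are not, and their reading is None.
At some moment in a run one of cassette, basket may be knocked a few centimetres aside while the robot is not near it.
It also fails if it takes over 210 s, if anything falls off the work surface, if the arm or the gripper's body presses on something with over 40 N, if the wrist force passes 120 N, or if a joint passes its speed limit or range.

ROBOT

A 7-joint arm with a two-finger parallel gripper is mounted at the origin on the work surface; the furniture and walls round the work are solid. World frame = base frame: x ahead of the robot, y to its left, z up, the work surface at z = 0. Lengths are in m, angles in rad, forces in N, time in s.
With the tool pointing down it reaches from about 0.425 to 1.025 m from the base axis. Payload 3.6 kg.
Tool frame: the origin (TCP) lies at the very end of the fingers, on their centre line; the grasp point (between the pads) lies 19 mm behind it (robot.pinch_z is the distance from the TCP to the grasp point, in m); y points along the fingers, x is the direction in which the jaws open and shut, and the axes are right-handed (so a half turn about y gives the same grasp; the last joint's range is limited). The gripper opens to 85 mm and grips with 20 to 120 N. Pads are 22 mm wide; open, the fingers measure 114 mm over their backs; the gripper's body (76 mm by 85 mm) begins 54 mm behind the grasp point. The pads swing forward as they close: fully open they stand 13 mm farther back than shut.
Start: joints at [1.018, 0.591, 0.048, 1.609, -0.033, 0.943, -0.034], TCP at [0.322, -0.65, 0.231] pointing down, gripper open.
Joint ranges: [-2.69, 2.69], [-0.47, 2.24], [-1.27, 1.36], [0.19, 2.51], [-1.53, 4.68], [0.08, 2.07], [-3.09, 3.09]. Speed limits (rad/s): [2.57, 2.57, 3.14, 3.14, 3.14, 3.14, 3.14].

INTERFACE

Orientations are given as a 3x3 rotation matrix whose columns are the frame's x, y, z axes.
In Python, from bench import robot gives the robot as it stands.
- The arm moves only by the shell command python3 -m creep 'ROWS' [OPENING]. ROWS is text: rows parted by semicolons, each of 4 numbers parted by spaces: the shift along the tool's x, y, z in mm, then the turn about the tool's y in rad. In form: tx ty tz spin; .... A call has 1 to 5 rows; each row is the pose to reach, as a shift and turn from the pose measured when the call began, along the tool's axes at that moment; what a row does not reach only later rows make up. A row lasts 1/12 s, in which the tool goes at most 41.7 mm and 7.16 degrees, less where a joint would pass 70% of its speed; a pose out of reach is approached as far as the arm can. A call with a gripper value outside its range is refused whole. OPENING is the closure, from -1 (fully open) to 1 (shut), so that 0 is half open, set as the call begins (- or left out, the last holds). The fingers move at their own pace and stop on an object; the grip force is fixed at half the most. Time passes only in rows, so rows that repeat a pose let the fingers close. It gives the time, the measured TCP pose, the force and the opening at its end, in the units of the state.
- robot.get_state(): the state, without advancing time (a new reading comes with each control period).
- robot.camera(name): name is "side" or "top" or "wrist"; returns a dict with "img" (480x640x3 uint8, blue, green, red), "depth" (480x640 float32, m along the optical axis (not along the pixel's ray), 0 where there is no reading), "mtx" (3x3 intrinsics, pixels), "distortion" ([k1, k2, p1, p2, k3] as OpenCV has them; the pictures are not rectified), "extrinsics" (4x4, takes a point from camera to world coordinates); the wrist camera has in their place "mount" (4x4, takes a point from camera to tool coordinates, whose origin is the TCP and whose axes are the tool frame's). Camera axes: x right, y down, z forward; pixel columns grow to the right and rows downward; lengths in m; the calibration is good to about 2 mm. A picture is of the moment at which its call begins: read the wrist's pose just before it.
- robot.hand_in(): hands the job in, once; it reports no verdict.
The state is a dict: "clock": time; "q": joint angles; "qvel": joint speeds; "joint_efforts": joint torques, N m; "ee_pos": TCP position; "orientation": TCP orientation; "force": force on the tool from outside, world axes, zero at the start; "moment": the same for the moment, N m; "opening": finger opening in m.
Only numpy, scipy, OpenCV 4.12 (cv2) and the standard library are available. Lean on these libraries where they do the work, as an engineer would, in place of code of your own. Each camera call takes 0.05 s, during which the arm holds its last target. There are 200 camera calls.

## Working session

There is one attempt and no reset: what is moved stays moved. The work goes in short steps, Python scripts to look and compute and a shell command to move; the robot and the scene stay as the last step left them, time stands still between calls to the robot, and variables do not carry over. Pictures are saved under pics/ and viewed, about 12 in all and at most 16, crops included, and the job is handed in when it is done.

```bash
ls; mkdir -p pics
cat > h.py <<'E'
import numpy as np, cv2
from bench import robot
def cam(n):
    s=robot.get_state(); c=robot.camera(n)
    if n=='wrist':
        T=np.eye(4);T[:3,:3]=np.array(s['orientation']);T[:3,3]=s['ee_pos'];c['extrinsics']=T@np.array(c['mount'])
    c['extrinsics']=np.array(c['extrinsics']);return c
def ray(c,uv):
    p=cv2.undistortPoints(np.array(uv,float).reshape(-1,1,2),np.array(c['mtx'],float),np.array(c['distortion'],float)).reshape(-1,2)
    d=np.c_[p,np.ones(len(p))]@c['extrinsics'][:3,:3].T
    return c['extrinsics'][:3,3],d
def onz(c,uv,z):
    o,d=ray(c,uv);return o+d*((z-o[2])/d[:,2])[:,None]
def bydepth(c,uv):
    o,d=ray(c,uv);uv=np.array(uv,int).reshape(-1,2);return o+d*c['depth'][uv[:,1],uv[:,0]][:,None]
def proj(c,P):
    E=np.linalg.inv(c['extrinsics']);r=cv2.Rodrigues(E[:3,:3])[0]
    return cv2.projectPoints(np.array(P,float).reshape(-1,1,3),r,E[:3,3],np.array(c['mtx'],float),np.array(c['distortion'],float))[0].reshape(-1,2)
def save(c,n): cv2.imwrite('pics/%s.png'%n,c['img']); np.save('pics/%s.npy'%n,c,allow_pickle=True)
def load(n): return np.load('pics/%s.npy'%n,allow_pickle=True).item()
def st():
    s=robot.get_state(); print(round(s['clock'],2),np.round(s['ee_pos'],4),np.round(s['force'],1),round(s['opening'],4)); print(np.round(np.array(s['orientation']),3)); return s
E
python3 - <<'E'
from h import *
st(); print(robot.pinch_z)
for n in ('top','side'):
    c=cam(n);save(c,n+'0');print(np.round(c['extrinsics'],3))
E
```

```text
pics
0.0 [ 0.3213 -0.649   0.2302] [0.3 0.2 0.3] 0.0852
[[ 0.444 -0.001  0.896]
 [-0.896  0.002  0.444]
 [-0.002 -1.    -0.   ]]
0.0187
[[-3.000e-02 -9.770e-01  2.110e-01  1.550e-01]
 [-1.000e+00  3.000e-02 -1.000e-03 -3.600e-02]
 [-5.000e-03 -2.110e-01 -9.770e-01  1.398e+00]
 [ 0.000e+00  0.000e+00  0.000e+00  1.000e+00]]
[[ 0.604 -0.343  0.719 -0.435]
 [-0.797 -0.284  0.533 -0.723]
 [ 0.021 -0.895 -0.445  0.627]
 [ 0.     0.     0.     1.   ]]
```

View pics/top0.png

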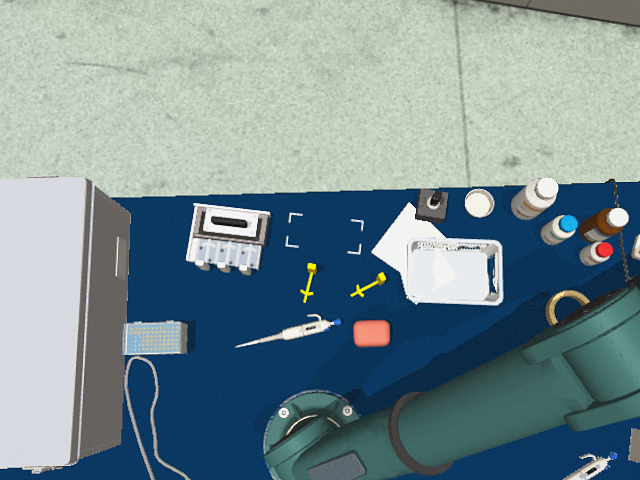

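View pics/side0.png

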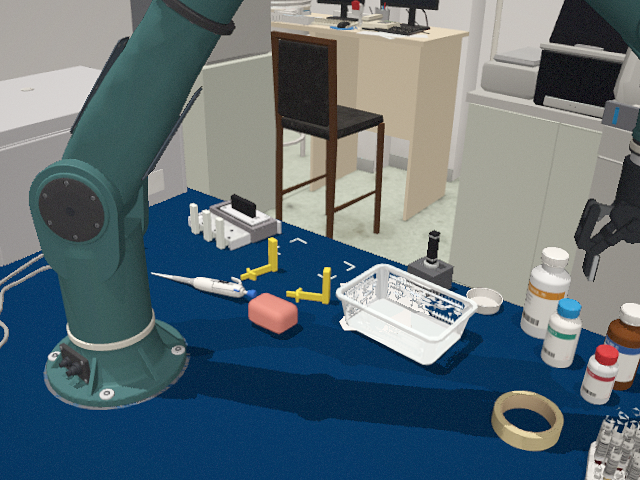

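Run:
```python
from h import *
c=load('top0');I=c['img']
cv2.imwrite('pics/c1.png',cv2.resize(I[185:315,180:520],None,fx=2.35,fy=2.35,interpolation=cv2.INTER_CUBIC))
# black handle bar, wedge handle tops by depth, stylus
P=bydepth(c,[(u,v) for v in range(480) for u in range(640)]).reshape(480,640,3)
np.save('pics/P.npy',P)
hsv=cv2.cvtColor(I,cv2.COLOR_BGR2HSV)
def blobs(m,name,mn=8):
    n,l,s,ce=cv2.connectedComponentsWithStats(m.astype(np.uint8))
    for i in range(1,n):
        if s[i,4]>=mn:
            q=P[l==i]; print(name,s[i],np.round(ce[i],1),'med',np.round(np.median(q,0),3))
reg=np.zeros((480,640),bool);reg[185:310,180:510]=1
z=P[...,2]
blobs(reg&(z>0.055)&(z<0.09),'z55-90')
blobs(reg&(z>0.095)&(z<0.14),'z95-140',4)
m=reg&(hsv[...,2]>170)&(hsv[...,1]<60)&(z<0.006)
blobs(m,'white flat',6)
```

```text
z55-90 [427 196  13  14  82] [432.4 203. ] med [ 0.52  -0.277  0.06 ]
z55-90 [211 215  36  11 252] [228.7 220.4] med [0.494 0.183 0.07 ]
z55-90 [ 407  237   96   69 1482] [454.4 269.9] med [ 0.371 -0.316  0.067]
z55-90 [196 259  10   8  58] [200.4 262.2] med [0.4   0.246 0.069]
z55-90 [218 261   9   7  52] [221.9 264.4] med [0.394 0.198 0.069]
z55-90 [308 263   8   7  50] [311.6 266. ] med [ 0.384 -0.002  0.07 ]
z55-90 [239 264  10   7  53] [243.3 267.2] med [0.386 0.151 0.07 ]
z55-90 [378 272   8  10  52] [381.7 276.1] med [ 0.357 -0.156  0.069]
z95-140 [432 191  10  11  85] [436.9 195.6] med [ 0.523 -0.281  0.12 ]
white flat [ 180  185  324   10 1762] [293. 188.] med [ 0.833  0.137 -0.799]
white flat [466 192  25  25 391] [477.7 203.5] med [ 0.535 -0.399  0.002]
white flat [ 372  202   74   93 1724] [402.5 239.8] med [ 0.458 -0.211  0.002]
white flat [289 213  14  10  42] [293.4 215.4] med [0.522 0.044 0.002]
white flat [351 219  13  12  40] [358.6 222.4] med [ 0.501 -0.118  0.   ]
white flat [286 236  13  12  42] [289.6 243.5] med [0.448 0.056 0.002]
white flat [348 244  13  11  38] [356.2 250.6] med [ 0.427 -0.109  0.   ]
white flat [420 245   7   4  12] [422.8 247.2] med [ 0.431 -0.261  0.002]
white flat [ 412  246   77   54 2998] [450.5 274.6] med [ 0.365 -0.323  0.002]
white flat [448 247   9   3  13] [451.1 247.5] med [ 0.431 -0.325  0.002]
white flat [502 268   1  18  18] [502.  276.5] med [ 0.358 -0.44   0.001]
white flat [415 302   6   3  10] [416.9 302.5] med [ 0.304 -0.239  0.001]
```

View pics/c1.png

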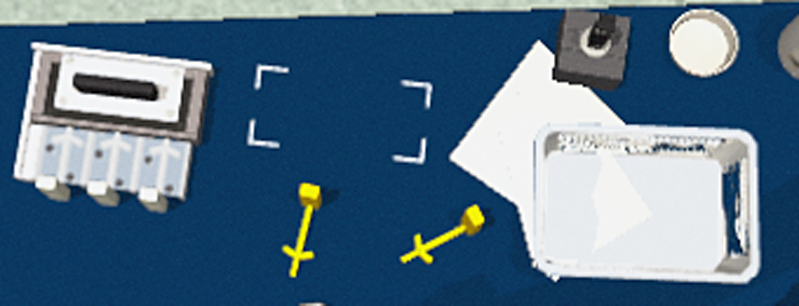

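```bash
cat > go.py <<'E'
import sys
from h import *
# python3 go.py x y z [yaw of tool z axis] -> tool shift mm, spin
s=robot.get_state();R=np.array(s['orientation']);a=[float(v) for v in sys.argv[1:]]
d=R.T@(np.array(a[:3])-np.array(s['ee_pos']))*1000
y0=np.arctan2(R[1,2],R[0,2]);sp=0
if len(a)>3: sp=-(a[3]-y0)
print('shift',np.round(d,1),'spin',round(sp,3),'yaw',round(y0,4),'len',round(np.linalg.norm(d),1))
E
m(){ :; }
python3 -m creep '-110 0 170 0.606;-110 0 170 0.606;-110 0 170 0.606;-110 0 170 0.606;-110 0 170 0.606'
python3 -m creep '-190 0 87 0;-190 0 87 0;-190 0 87 0;-190 0 87 0;-190 0 87 0'
python3 go.py 0.52 -0.1 0.22 -0.147
```

```text
clock: 0.52
ee_pos: [0.4262, -0.4718, 0.2298]
orientation: [[-0.15, -0.001, 0.989], [-0.989, 0.004, -0.15], [-0.004, -1.0, -0.002]]
force: [1.3, 0.2, 0.1]
opening: 0.0853
clock: 0.93
ee_pos: [0.5391, -0.2983, 0.2301]
orientation: [[-0.15, -0.002, 0.989], [-0.989, 0.004, -0.15], [-0.004, -1.0, -0.002]]
force: [-0.4, 0.2, -0.4]
opening: 0.0851
shift [-193.2   10.9  -48.6] spin -0.004 yaw -0.1507 len 199.5
```

```bash
python3 -m creep '-193 0 -49 0;-193 0 -49 0;-193 0 -49 0;-193 0 -49 0;-193 0 -49 0' >/dev/null
python3 -m creep '-190 0 -50 0;-190 0 -50 0;-190 0 -50 0;-190 0 -50 0;-190 0 -50 0' >/dev/null
python3 -m creep '-80 -20 -60 0;-80 -20 -60 0;-80 -20 -60 0;-80 -20 -60 0;-80 -20 -60 0'
python3 - <<'E'
from h import *
st();c=cam('wrist');save(c,'w1');print(np.round(c['extrinsics'],3))
E
```

```text
clock: 2.18
ee_pos: [0.4477, 0.1913, 0.2523]
orientation: [[-0.141, -0.004, 0.99], [-0.99, 0.006, -0.141], [-0.006, -1.0, -0.005]]
force: [-0.3, -0.4, 0.2]
opening: 0.0856
2.18 [0.4477 0.1913 0.2523] [-0.3 -0.4  0.2] 0.0856
[[-0.141 -0.004  0.99 ]
 [-0.99   0.006 -0.141]
 [-0.006 -1.    -0.005]]
[[-0.142 -0.953 -0.268  0.516]
 [-0.99   0.135  0.043  0.18 ]
 [-0.005  0.271 -0.963  0.393]
 [ 0.     0.     0.     1.   ]]
```

View pics/w1.png

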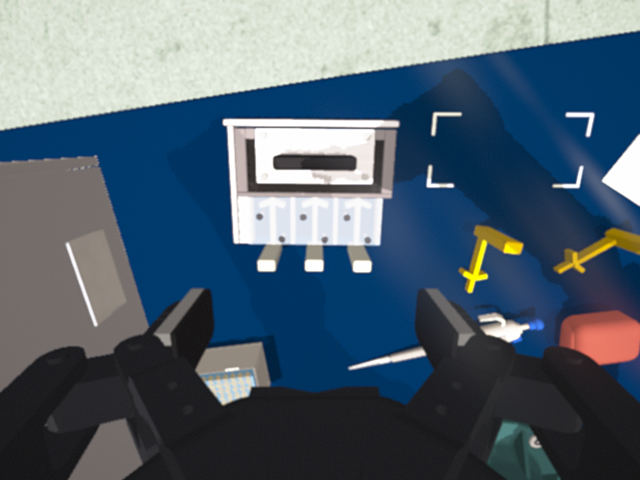

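Run:
```python
from h import *
c=load('w1');I=c['img'];g=cv2.cvtColor(I,cv2.COLOR_BGR2GRAY)
P=bydepth(c,[(u,v) for v in range(480) for u in range(640)]).reshape(480,640,3)
z=P[...,2]
reg=np.zeros((480,640),bool);reg[100:275,220:400]=1
def blobs(m,name,mn,mx=9999):
    n,l,s,ce=cv2.connectedComponentsWithStats(m.astype(np.uint8));o=[]
    for i in range(1,n):
        if mn<=s[i,4]<=mx:
            q=P[l==i]; print(name,s[i],np.round(ce[i],1),'med',np.round(np.median(q,0),4)); o.append(ce[i])
    return o
t=blobs(reg&(z>0.062)&(z<0.08),'tall',30)
print('handle tops on z.07',np.round(onz(c,t,0.07),4))
# pins: dark within roof
r2=np.zeros_like(reg);r2[203:245,240:380]=1
d=blobs(r2&(g<110),'pin',4,60)
for zz in (0.018,0.0245): print(zz,np.round(onz(c,d,zz),4).tolist())
hsv=cv2.cvtColor(I,cv2.COLOR_BGR2HSV)
r3=np.zeros_like(reg);r3[100:200,420:600]=1
for b in [(425,105,470,145),(560,105,600,145),(420,160,460,195),(545,160,590,195)]:
    mm=np.zeros_like(reg);mm[b[1]:b[3],b[0]:b[2]]=1
    mm&=(hsv[...,2]>150)&(hsv[...,1]<90)
    q=np.argwhere(mm)[:,::-1];w=onz(c,q,0);print('bracket n',len(q),np.round([w[:,:2].min(0),w[:,:2].max(0)],4).tolist())
```

```text
tall [ 273  155   85   16 1263] [314.2 162.9] med [0.496  0.1845 0.0686]
tall [258 258  19  13 222] [267.  264.3] med [0.4025 0.2463 0.0684]
tall [306 258  18  13 217] [314.5 264.4] med [0.3958 0.1984 0.0686]
tall [353 259  19  13 221] [362.1 265.1] med [0.3883 0.1505 0.0686]
handle tops on z.07 [[0.4961 0.1843 0.07  ]
 [0.4032 0.2461 0.07  ]
 [0.3963 0.1983 0.07  ]
 [0.3888 0.1507 0.07  ]]
pin [258 215   3   3   9] [259. 216.] med [0.4445 0.254  0.0234]
pin [280 238   4   3  10] [281.5 239. ] med [0.4146 0.2338 0.0231]
pin [324 240   2   2   4] [324.5 240.5] med [0.4059 0.1856 0.0232]
pin [240 244   9   1   9] [244. 244.] med [ 0.4083  0.2835 -0.001 ]
0.018 [[0.4436, 0.2552, 0.018], [0.4133, 0.2345, 0.018], [0.4045, 0.1857, 0.018], [0.4134, 0.2786, 0.018]]
0.0245 [[0.4448, 0.2539, 0.0245], [0.415, 0.2336, 0.0245], [0.4064, 0.1856, 0.0245], [0.4152, 0.2769, 0.0245]]
bracket n 180 [[0.5034, 0.0198], [0.5273, 0.0513]]
bracket n 242 [[0.4781, -0.1263], [0.5072, -0.0954]]
bracket n 190 [[0.4424, 0.03], [0.471, 0.061]]
bracket n 200 [[0.4209, -0.1181], [0.447, -0.0847]]
```

```bash
python3 go.py 0.391 0.1503 0.10 -0.15
python3 - <<'E'
from h import *
s=robot.get_state();print(np.round(s['q'],3))
E
```

```text
shift [ 48.  152.1 -50.3] spin 0.005 yaw -0.1451 len 167.2
[-0.559  0.266  0.086  2.115 -0.042  0.763 -2.162]
```

```bash
python3 -m creep '48 152 -50 0.005;48 152 -50 0.005;48 152 -50 0.005;48 152 -50 0.005;48 152 -50 0.005' 0.1
python3 -m creep '0 0 -75 0;0 0 -75 0;0 0 -75 0;0 0 -75 0;0 0 -75 0' | grep ee_pos
python3 - <<'E'
from h import *
s=robot.get_state();print(np.round(s['q'],3))
E
```

```text
clock: 2.65
ee_pos: [0.3841, 0.144, 0.0951]
orientation: [[-0.154, -0.02, 0.988], [-0.988, -0.003, -0.154], [0.006, -1.0, -0.019]]
force: [-0.6, -0.9, 0.2]
opening: 0.0384
ee_pos: [0.3115, 0.1554, 0.0975]
[-0.356  0.437 -0.297  2.506  0.479  0.259 -2.82 ]
```

```bash
python3 -m creep '0 60 0 0;0 60 0 0;0 60 0 0;0 60 0 0'
python3 - <<'E'
from h import *
s=robot.get_state();print(np.round(s['q'],3))
E
```

```text
clock: 3.4
ee_pos: [0.3232, 0.1599, 0.0401]
orientation: [[-0.159, -0.026, 0.987], [-0.987, -0.012, -0.16], [0.015, -1.0, -0.024]]
force: [0.9, 0.8, 0.3]
opening: 0.0382
[-0.471  0.589 -0.147  2.505  0.762  0.111 -3.085]
```

```bash
python3 -m creep '0 -60 60 0;0 -60 60 0;0 -60 60 0;0 -60 60 0' >/dev/null
for i in 1 2 3 4 5; do python3 -m creep '0 0 0 -0.624;0 0 0 -0.624;0 0 0 -0.624;0 0 0 -0.624;0 0 0 -0.624' >/dev/null; done
python3 go.py 0.391 0.1503 0.10 2.9916
python3 - <<'E'
from h import *
s=robot.get_state();print(np.round(s['q'],3),s['clock'],s['ee_pos'])
E
```

```text
shift [ 7.5 11.2 -2.1] spin -0.034 yaw 2.958 len 13.7
[ 0.375  0.751 -1.218  2.342  1.054  0.852 -0.218] 5.8167 [0.38753618 0.1435976  0.11138962]
```

```bash
python3 -m creep '8 12 50 -0.034;8 12 70 -0.034;8 12 70 -0.034;8 12 70 -0.034;8 12 70 -0.034'
python3 -c "
from h import *
print(np.round(robot.get_state()['q'],3))"
python3 -m creep '0 56 0 0;0 56 0 0;0 56 0 0;0 56 0 0' 
python3 -c "
from h import *
print(np.round(robot.get_state()['q'],3))"
```

```text
clock: 6.23
ee_pos: [0.3207, 0.163, 0.0998]
orientation: [[0.15, 0.001, -0.989], [0.988, -0.03, 0.15], [-0.029, -1.0, -0.006]]
force: [0.8, -0.3, 0.3]
opening: 0.0386
[ 0.246  0.725 -1.211  2.459  1.122  0.784 -0.43 ]
clock: 6.57
ee_pos: [0.3213, 0.161, 0.0439]
orientation: [[0.152, 0.001, -0.988], [0.988, -0.031, 0.152], [-0.03, -1.0, -0.006]]
force: [0.9, -0.3, -0.1]
opening: 0.0383
[ 0.15   0.831 -1.081  2.49   1.35   0.756 -0.623]
```

```bash
python3 -m creep '0 -56 0 0;0 -56 -40 0;0 -56 -69 0;0 -56 -69 0;0 -56 -69 0'
python3 go.py 0.390 0.1505 0.042 2.9916
```

```text
clock: 6.98
ee_pos: [0.3919, 0.1523, 0.1018]
orientation: [[0.158, 0.004, -0.987], [0.987, -0.029, 0.157], [-0.028, -1.0, -0.008]]
force: [-1.1, -0.5, -0.0]
opening: 0.0388
shift [-0.4 59.8  2.1] spin -0.008 yaw 2.9835 len 59.8
```

```bash
python3 -m creep '0 30 2 -0.008;0 60 2 -0.008;0 60 2 -0.008;0 60 2 -0.008' | egrep 'ee|force'
python3 -m creep '0 0 0 0;0 0 0 0;0 0 0 0;0 0 0 0;0 0 0 0' 1
python3 - <<'E'
from h import *
st();c=cam('wrist');save(c,'w2')
E
```

```text
ee_pos: [0.3882, 0.1505, 0.0418]
force: [-0.1, 0.7, 0.2]
clock: 7.73
ee_pos: [0.3879, 0.1517, 0.0434]
orientation: [[0.146, 0.002, -0.989], [0.989, -0.028, 0.146], [-0.028, -1.0, -0.006]]
force: [-2.8, 0.0, 7.9]
opening: 0.0165
7.73 [0.3879 0.1517 0.0434] [-2.8  0.   7.9] 0.0165
[[ 0.146  0.002 -0.989]
 [ 0.989 -0.028  0.146]
 [-0.028 -1.    -0.006]]
```

View pics/w2.png

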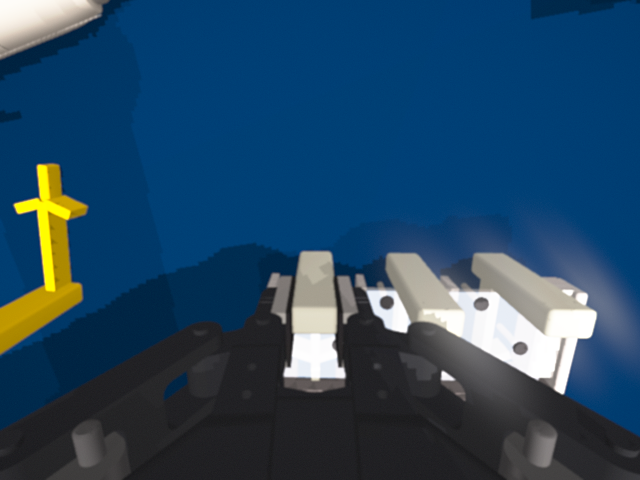

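```bash
python3 -m creep '0 0 2 0;0 0 4 0;0 0 4 0' | egrep 'ee|force'
python3 -m creep '-3 0 0 0;-3 0 0 0;-3 0 0 0' | egrep 'ee|force'
python3 -m creep '-2 0 0 0;-2 0 0 0;-2 0 0 0' | egrep 'ee|force'
python3 -m creep '-2 0 0 0;-2 0 0 0;-2 0 0 0' | egrep 'ee|force'
```

```text
ee_pos: [0.3837, 0.1521, 0.0438]
force: [-0.6, 0.4, -1.4]
ee_pos: [0.3833, 0.1487, 0.0438]
force: [0.1, 0.5, -0.9]
ee_pos: [0.383, 0.1464, 0.0437]
force: [0.7, 0.3, -1.7]
ee_pos: [0.3829, 0.1453, 0.0439]
force: [-0.2, 2.1, -0.8]
```

```bash
python3 -m creep '-2 0 0 0;-2 0 0 0;-2 0 0 0' | egrep 'ee|force'
python3 -m creep '-2 0 0 0;-2 0 0 0;-2 0 0 0' | egrep 'ee|force'
```

```text
ee_pos: [0.3829, 0.1448, 0.0442]
force: [0.8, 4.8, -3.1]
ee_pos: [0.3829, 0.1444, 0.0444]
force: [-0.1, 6.0, -3.5]
```

```bash
python3 -m creep '2.4 0 0 0;2.4 0 0 0;2.4 0 0 0' | egrep 'ee|force'
python3 -m creep '0 0 4 0;0 0 8 0;0 0 12 0;0 0 12 0;0 0 12 0' | egrep 'ee|force'
cat > d.py <<'E'
from h import *
s=robot.get_state();p=np.array(s['ee_pos']);a=-0.150
print('dock x %.4f y %.4f'%(p[0]*np.cos(a)+p[1]*np.sin(a),-p[0]*np.sin(a)+p[1]*np.cos(a)),'z %.4f'%p[2],np.round(s['force'],1),np.round(s['opening'],4),np.round(s['orientation'],3)[:,2],'q',np.round(s['q'],2))
E
python3 d.py
```

```text
ee_pos: [0.3831, 0.1454, 0.0442]
force: [1.2, 0.4, -0.3]
ee_pos: [0.3703, 0.1472, 0.0441]
force: [-0.4, 1.7, -0.5]
dock x 0.3441 y 0.2008 z 0.0441 [-0.4  1.7 -0.5] 0.0171 [-0.99   0.144 -0.006] q [ 0.23  0.83 -1.04  2.41  1.29  0.74 -0.42]
```

```bash
python3 -m creep '1.5 0 0 0;1.5 0 3 0;1.5 0 6 0;1.5 0 9.5 0;1.5 0 9.5 0' >/dev/null; python3 d.py
python3 -m creep '4 0 0 0;6 0 0 0;6 0 0 0;6 0 0 0' >/dev/null; python3 d.py
python3 -m creep '4 0 0 0;7 0 0 0;7 0 0 0;7 0 0 0' >/dev/null; python3 d.py
```

```text
dock x 0.3335 y 0.2017 z 0.0439 [ 0.5  0.2 -1.1] 0.0167 [-0.99   0.143 -0.005] q [ 0.22  0.82 -1.05  2.43  1.31  0.74 -0.45]
dock x 0.3337 y 0.2081 z 0.0438 [-0.2  0.9 -1.5] 0.0168 [-0.99   0.143 -0.005] q [ 0.2   0.83 -1.05  2.42  1.3   0.75 -0.46]
dock x 0.3337 y 0.2154 z 0.0437 [-0.   0.3 -0.9] 0.0168 [-0.99   0.143 -0.005] q [ 0.19  0.83 -1.05  2.41  1.3   0.75 -0.46]
```

```bash
python3 -m creep '-1 0 0 0;-1 0 5 0;-1 0 10 0;-1 0 15 0;-1 0 15 0' >/dev/null; python3 d.py
python3 -m creep '0 0 5 0;0 0 10 0;0 0 15 0;0 0 15 0' >/dev/null; python3 d.py
python3 -m creep '0 0 5 0;0 0 11 0;0 0 18 0;0 0 18 0' >/dev/null; python3 d.py
```

```text
dock x 0.3172 y 0.2139 z 0.0437 [-0.  -0.  -0.6] 0.0168 [-0.99   0.141 -0.004] q [ 0.17  0.83 -1.05  2.44  1.32  0.74 -0.52]
dock x 0.3008 y 0.2136 z 0.0436 [-0.   0.5 -0.9] 0.0169 [-0.99   0.139 -0.003] q [ 0.14  0.82 -1.06  2.47  1.34  0.74 -0.58]
dock x 0.2812 y 0.2131 z 0.0436 [-0.9 -0.5  0.5] 0.0169 [-0.991  0.137 -0.002] q [ 0.12  0.83 -1.08  2.5   1.36  0.74 -0.66]
```

```bash
python3 -m creep '0 -30 -10 0;0 -70 -30 0;0 -110 -60 0;0 -110 -90 0;0 -110 -120 0' >/dev/null; python3 d.py
cat > bask.py <<'E'
import sys
from h import *
c=load(sys.argv[1]) if len(sys.argv)>1 else cam('top')
P=bydepth(c,[(u,v) for v in range(480) for u in range(640)]).reshape(480,640,3)
m=(P[...,2]>0.055)&(P[...,2]<0.075)&(abs(P[...,0]-0.37)<0.16)&(abs(P[...,1]+0.32)<0.18)
n,l,s,ce=cv2.connectedComponentsWithStats(m.astype(np.uint8));i=1+np.argmax(s[1:,4])
r=cv2.minAreaRect((P[l==i][:,:2]*1000).astype(np.float32));print(s[i,4],r);b=cv2.boxPoints(r);print(np.round(b))
E
python3 bask.py top0; python3 bask.py
```

```text
dock x 0.4049 y 0.2185 z 0.1575 [ 0.6  1.1 -0.7] 0.0167 [-0.99   0.137 -0.009] q [ 0.4   0.67 -1.21  2.22  0.89  0.88  0.04]
1477 ((365.34332275390625, -316.8939514160156), (210.44619750976562, 148.63035583496094), 86.10506439208984)
[[ 284. -417.]
 [ 432. -427.]
 [ 447. -217.]
 [ 298. -207.]]
750 ((363.0788879394531, -351.1114196777344), (143.55856323242188, 148.4089813232422), 85.90693664550781)
[[ 284. -417.]
 [ 432. -428.]
 [ 442. -285.]
 [ 294. -274.]]
```

```bash
python3 -m creep '-190 0 -20 0;-190 0 -20 0;-190 0 -20 0;-190 0 -20 0;-190 0 -20 0' >/dev/null
python3 -m creep '-180 0 -12 -0.08;-180 0 -12 -0.08;-180 0 -12 -0.08;-180 0 -12 -0.08;-180 0 -12 -0.08' >/dev/null;python3 d.py
python3 go.py 0.332 -0.363 0.157 3.0746
```

```text
dock x 0.4415 y -0.1627 z 0.1624 [-0.   0.3  0.2] 0.0169 [-0.997  0.078 -0.003] q [ 1.25  0.68 -1.22  2.2   0.9   0.89  0.95]
shift [-141.7    9.1   69.5] spin -0.011 yaw 3.0639 len 158.1
```

```bash
python3 -m creep '-142 5 69 -0.011;-142 5 69 -0.011;-142 5 69 -0.011;-142 5 69 -0.011;-142 5 69 -0.011' >/dev/null;python3 d.py
python3 go.py 0.332 -0.363 0.050 3.0746
python3 - <<'E'
from h import *
c=cam('wrist');save(c,'w3')
E
```

```text
dock x 0.3776 y -0.3177 z 0.1588 [-0.2 -0.1 -0.1] 0.0167 [-0.997  0.081  0.004] q [ 1.58  0.71 -1.21  2.16  0.92  0.92  1.3 ]
shift [ 11.2 108.5  -5.9] spin -0.014 yaw 3.0607 len 109.2
```

View pics/w3.png

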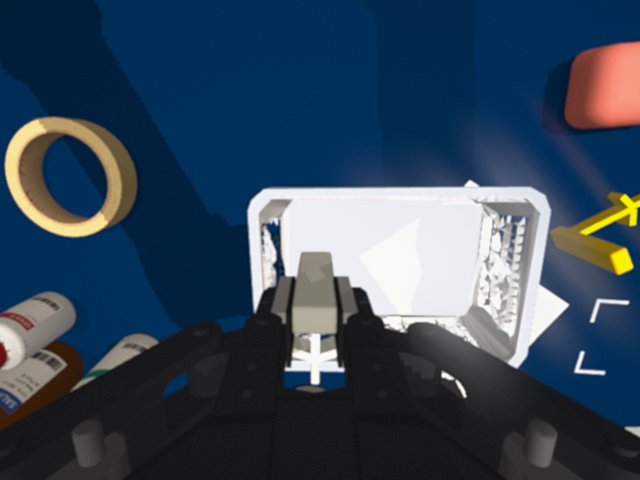

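```bash
python3 -m creep '11 40 -6 -0.014;11 80 -6 -0.014;11 107 -6 -0.014;11 107 -6 -0.014;11 107 -6 -0.014' >/dev/null;python3 d.py
python3 -m creep '0 0 0 0;0 0 0 0;0 0 0 0;0 0 0 0' 0.45|grep open
python3 d.py
python3 -m creep '0 -40 0 0;0 -80 0 0;0 -110 0 0;0 -110 0 0' 0.1 |grep ee
python3 -m creep '190 0 -80 0;190 0 -80 0;190 0 -80 0;190 0 -80 0;190 0 -80 0' |grep ee
python3 - <<'E'
from h import *
c=cam('wrist');save(c,'w4')
E
```

```text
dock x 0.3851 y -0.3033 z 0.0518 [-0.6  0.2 -0.4] 0.0169 [-0.998  0.06   0.002] q [ 1.42  0.85 -1.03  2.23  1.18  0.79  1.07]
opening: 0.0235
dock x 0.3858 y -0.3036 z 0.0531 [-0.7  0.4  0.1] 0.0235 [-0.998  0.06   0.   ] q [ 1.42  0.85 -1.03  2.23  1.18  0.79  1.07]
ee_pos: [0.3401, -0.3562, 0.169]
ee_pos: [0.4318, -0.1699, 0.1639]
```

View pics/w4.png

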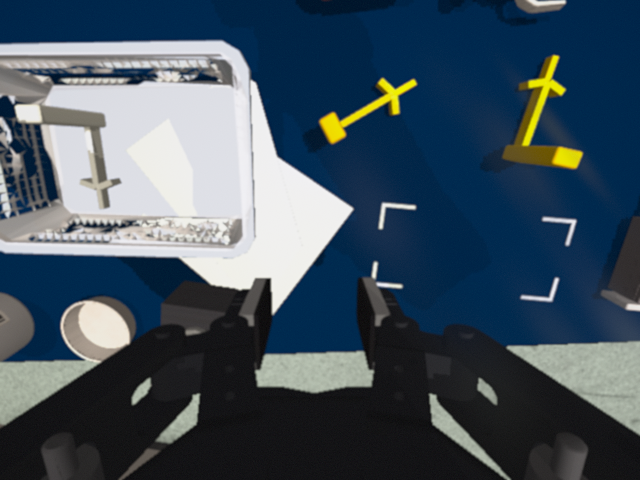

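```bash
python3 -m creep '190 0 0 0.05;190 0 0 0.09;190 0 0 0.09;190 0 0 0.09;190 0 0 0.09' |grep ee
python3 go.py 0.3962 0.199 0.11 2.9916
```

```text
ee_pos: [0.4467, 0.032, 0.1616]
shift [159.7  46.3  73.8] spin 0.014 yaw 3.0054 len 181.9
```

```bash
python3 -m creep '160 46 74 0.014;160 46 74 0.014;160 46 74 0.014;160 46 74 0.014;160 46 74 0.014' |grep ee
python3 go.py 0.3962 0.199 0.11 2.9916
python3 -m creep '0 0 0 0;0 0 0 0' |grep open; python3 d.py;python3 go.py 0.3962 0.199 0.042 2.9916
```

```text
ee_pos: [0.3943, 0.2049, 0.1104]
shift [-5.6  0.5 -2.8] spin 0.006 yaw 2.998 len 6.3
opening: 0.0383
dock x 0.3584 y 0.2628 z 0.1106 [-0.4 -1.4 -0.1] 0.0383 [-0.99   0.139 -0.021] q [ 0.14  0.66 -1.02  2.29  0.97  0.72 -0.18]
shift [-5.6 68.7 -2. ] spin 0.01 yaw 3.0019 len 69.0
```

```bash
python3 -m creep '-5.6 0 -2 0.01;-5.6 30 -2 0.01;-5.6 67 -2 0.01;-5.6 67 -2 0.01;-5.6 67 -2 0.01' |grep ee
python3 d.py;python3 go.py 0.3962 0.199 0.042 2.9916
python3 -m creep '0 0 0 0;0 0 0 0;0 0 0 0;0 0 0 0;0 0 0 0' 1 >/dev/null; python3 d.py
```

```text
ee_pos: [0.3958, 0.1961, 0.0431]
dock x 0.3620 y 0.2530 z 0.0431 [-1.  -0.1  1.3] 0.0389 [-0.988  0.152 -0.019] q [ 0.05  0.76 -0.87  2.33  1.2   0.64 -0.36]
shift [3. 1. 0.] spin -0.003 yaw 2.9889 len 3.2
dock x 0.3629 y 0.2526 z 0.0446 [-0.7 -2.6  8.1] 0.0165 [-0.988  0.153 -0.022] q [ 0.05  0.76 -0.87  2.33  1.2   0.64 -0.36]
```

```bash
python3 -m creep '0 0 2 0;0 0 4 0;0 0 4 0' >/dev/null; python3 d.py
python3 -m creep '-2.5 0 0 0;-2.5 0 0 0;-2.5 0 0 0' >/dev/null; python3 d.py
python3 -m creep '-2 0 0 0;-2 0 0 0;-2 0 0 0'  >/dev/null; python3 d.py
python3 -m creep '-2 0 0 0;-2 0 0 0;-2 0 0 0'  >/dev/null; python3 d.py
```

```text
dock x 0.3585 y 0.2528 z 0.0451 [ 0.6 -0.2 -0.7] 0.0166 [-0.988  0.152 -0.023] q [ 0.04  0.76 -0.87  2.34  1.2   0.63 -0.38]
dock x 0.3585 y 0.2506 z 0.0452 [ 1.1  0.1 -0.3] 0.0166 [-0.988  0.152 -0.023] q [ 0.05  0.75 -0.87  2.34  1.2   0.63 -0.37]
dock x 0.3585 y 0.2500 z 0.0453 [-1.3  2.7 -1.9] 0.0169 [-0.988  0.151 -0.022] q [ 0.05  0.75 -0.87  2.34  1.2   0.63 -0.37]
dock x 0.3585 y 0.2496 z 0.0456 [-0.6  5.4 -2.7] 0.0165 [-0.988  0.15  -0.022] q [ 0.05  0.75 -0.87  2.34  1.21  0.62 -0.37]
```

```bash
python3 -m creep '2.8 0 0 0;2.8 0 0 0;2.8 0 0 0'  >/dev/null; python3 d.py
python3 -m creep '0 0 4 0;0 0 8 0;0 0 12 0;0 0 12 0;0 0 12 0' >/dev/null; python3 d.py
```

```text
dock x 0.3585 y 0.2506 z 0.0452 [-0.3 -0.4 -1.2] 0.0167 [-0.988  0.151 -0.022] q [ 0.05  0.75 -0.87  2.34  1.2   0.63 -0.37]
dock x 0.3456 y 0.2503 z 0.0449 [-0.   0.8 -0.5] 0.0168 [-0.988  0.15  -0.021] q [ 0.03  0.75 -0.87  2.36  1.22  0.62 -0.42]
```

```bash
python3 -m creep '1.2 0 0 0;1.2 0 3 0;1.2 0 6 0;1.2 0 9.5 0;1.2 0 9.5 0' >/dev/null; python3 d.py
python3 -m creep '4 0 0 0;6 0 0 0;6 0 0 0;6 0 0 0' >/dev/null; python3 d.py
python3 -m creep '4 0 0 0;6 0 0 0;6 0 0 0;6 0 0 0' >/dev/null; python3 d.py
```

```text
dock x 0.3352 y 0.2512 z 0.0447 [0.7 0.8 0.3] 0.017 [-0.989  0.149 -0.021] q [ 0.01  0.75 -0.87  2.38  1.23  0.61 -0.45]
dock x 0.3351 y 0.2527 z 0.0446 [-1.1 -6.1 10. ] 0.0163 [-0.988  0.151 -0.023] q [ 0.    0.75 -0.87  2.37  1.23  0.63 -0.45]
dock x 0.3350 y 0.2536 z 0.0446 [-0.3 -7.7 13.1] 0.0168 [-0.988  0.153 -0.025] q [-0.01  0.75 -0.87  2.37  1.22  0.64 -0.46]
```

Run:
```python
from h import *
c=cam('wrist');save(c,'w5');cv2.imwrite('pics/w5c.png',cv2.resize(c['img'][230:420,200:600],None,fx=2,fy=2))
```

```text
(no output)
```

View pics/w5c.png

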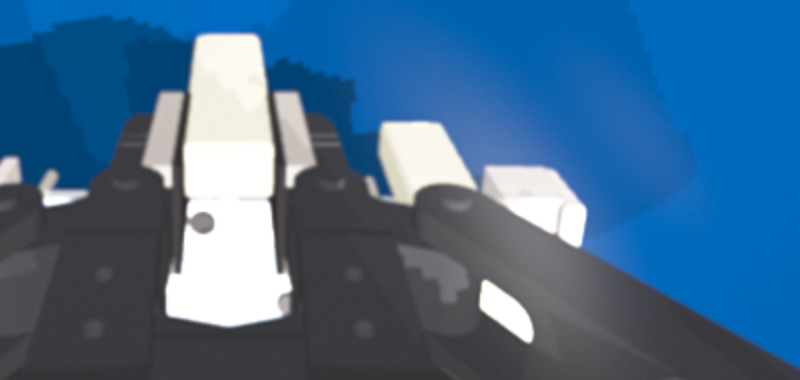

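```bash
python3 -m creep '-2 0 0 0;-2 0 0 0;-2 0 0 0' >/dev/null; python3 d.py
python3 -m creep '0 0 1.5 0;0 0 3 0;0 0 3 0' >/dev/null; python3 d.py
python3 -m creep '2 0 0 0;4 0 0 0;4 0 0 0;4 0 0 0' >/dev/null; python3 d.py
python3 -c "
from h import *
s=robot.get_state();print(s['moment']);print(np.round(s['orientation'],3))"
```

```text
dock x 0.3349 y 0.2516 z 0.0448 [ 0.6 -0.4  3. ] 0.0166 [-0.988  0.153 -0.025] q [-0.    0.75 -0.87  2.37  1.22  0.64 -0.45]
dock x 0.3322 y 0.2520 z 0.0448 [ 1.4 -0.2  2.4] 0.0168 [-0.988  0.153 -0.026] q [-0.01  0.75 -0.87  2.38  1.22  0.63 -0.47]
dock x 0.3323 y 0.2527 z 0.0447 [ 0.2 -4.9 10.7] 0.0165 [-0.988  0.154 -0.027] q [-0.02  0.75 -0.87  2.37  1.22  0.64 -0.47]
[-1.458491   -0.11592155  0.01087213]
[[ 0.155  0.02  -0.988]
 [ 0.987 -0.052  0.154]
 [-0.048 -0.998 -0.027]]
```

```bash
python3 -m creep '0 -1 0 0;0 -2 0 0;0 -2 0 0' >/dev/null; python3 d.py
python3 -m creep '2 0 0 0;4 0 0 0;4 0 0 0;4 0 0 0' >/dev/null; python3 d.py
python3 -m creep '2 0 0 0;4 0 0 0;4 0 0 0;4 0 0 0' >/dev/null; python3 d.py
python3 -c "
from h import *
s=robot.get_state();print(s['moment']);print(np.round(s['orientation'],3))"
```

```text
dock x 0.3317 y 0.2532 z 0.0467 [-0.5 -0.1 -0.5] 0.0167 [-0.988  0.153 -0.026] q [-0.01  0.74 -0.87  2.37  1.21  0.64 -0.46]
dock x 0.3317 y 0.2577 z 0.0464 [-0.3 -0.3 -1.1] 0.0167 [-0.988  0.153 -0.026] q [-0.02  0.75 -0.87  2.37  1.2   0.65 -0.46]
dock x 0.3318 y 0.2619 z 0.0463 [-0.4 -0.7 -1.2] 0.0169 [-0.988  0.153 -0.026] q [-0.03  0.75 -0.87  2.36  1.2   0.65 -0.46]
[ 0.08682235  0.06994955 -0.01534937]
[[ 0.154  0.019 -0.988]
 [ 0.987 -0.05   0.153]
 [-0.046 -0.999 -0.026]]
```

```bash
python3 -m creep '2 0 0 0;2 0 0 0;2 0 0 0' >/dev/null; python3 d.py
python3 -m creep '0 0 4 0;0 0 9 0;0 0 14 0;0 0 14 0' >/dev/null; python3 d.py
python3 -m creep '0 0 4 0;0 0 9 0;0 0 14 0;0 0 14 0' >/dev/null; python3 d.py
python3 -m creep '0 0 5 0;0 0 12 0;0 0 20 0;0 0 20 0' >/dev/null; python3 d.py
```

```text
dock x 0.3318 y 0.2641 z 0.0462 [-0.5  0.2 -0.3] 0.0168 [-0.988  0.153 -0.026] q [-0.03  0.75 -0.88  2.36  1.2   0.65 -0.46]
dock x 0.3162 y 0.2639 z 0.0459 [-1.1  0.3 -0.3] 0.0167 [-0.988  0.151 -0.025] q [-0.06  0.74 -0.88  2.38  1.22  0.64 -0.51]
dock x 0.3008 y 0.2638 z 0.0455 [-0.7  0.1 -0.8] 0.0166 [-0.989  0.149 -0.024] q [-0.08  0.74 -0.88  2.41  1.24  0.63 -0.57]
dock x 0.2792 y 0.2636 z 0.0451 [-0.6  0.7 -1.1] 0.0167 [-0.989  0.147 -0.023] q [-0.12  0.74 -0.88  2.44  1.27  0.62 -0.65]
```

```bash
python3 -m creep '0 -30 -10 0;0 -70 -30 0;0 -110 -60 0;0 -110 -90 0;0 -110 -120 0' >/dev/null; python3 d.py
python3 -m creep '-195 0 -20 0;-195 0 -20 0;-195 0 -20 0;-195 0 -20 0;-195 0 -20 0' >/dev/null; python3 bask.py
python3 -m creep '-195 0 -12 -0.08;-195 0 -12 -0.08;-195 0 -12 -0.08;-195 0 -12 -0.08;-195 0 -12 -0.08' >/dev/null;python3 d.py
python3 go.py 0.3354 -0.310 0.157 3.0746
```

```text
dock x 0.4003 y 0.2704 z 0.1612 [ 0.3  1.2 -0.3] 0.017 [-0.989  0.147 -0.029] q [ 0.2   0.62 -1.07  2.17  0.82  0.85  0.01]
196 ((330.0030517578125, -238.68533325195312), (81.43770599365234, 33.59124755859375), 54.86433029174805)
[[ 293. -262.]
 [ 320. -282.]
 [ 367. -215.]
 [ 340. -196.]]
dock x 0.4292 y -0.1324 z 0.1797 [ 0.9  0.1 -0.6] 0.0166 [-0.997  0.079 -0.02 ] q [ 1.18  0.57 -1.17  2.25  0.83  0.82  0.94]
shift [-118.7   28.1   60.4] spin -0.012 yaw 3.0625 len 136.1
```

```bash
sed -i "s/cam('top')/cam('wrist')/" bask.py
python3 bask.py
python3 -m creep '-118 15 60 -0.012;-118 15 60 -0.012;-118 15 60 -0.012;-118 15 60 -0.012;-118 15 60 -0.012' >/dev/null;python3 d.py
python3 bask.py
python3 go.py 0.3354 -0.310 0.052 3.0746
```

```text
11670 ((380.64398193359375, -323.89154052734375), (213.15829467773438, 146.41209411621094), 82.71258544921875)
[[ 295. -420.]
 [ 440. -439.]
 [ 467. -227.]
 [ 322. -209.]]
dock x 0.3721 y -0.2687 z 0.1685 [-0.5 -0.1 -1.8] 0.0164 [-0.996  0.09  -0.011] q [ 1.49  0.6  -1.16  2.25  0.88  0.82  1.22]
7174 ((360.2170104980469, -320.5442199707031), (211.02857971191406, 105.64762115478516), 83.32792663574219)
[[ 295. -419.]
 [ 400. -431.]
 [ 425. -222.]
 [ 320. -210.]]
shift [ 16.5 116.5  -3. ] spin -0.02 yaw 3.0548 len 117.7
```

```bash
python3 go.py 0.352 -0.314 0.052 3.016
python3 - <<'E'
from h import *
c=cam('wrist');save(c,'w6');cv2.imwrite('pics/w6c.png',c['img'][150:420,:])
E
```

```text
shift [ 14.  116.8 -19.9] spin 0.039 yaw 3.0548 len 119.3
```

View pics/w6c.png

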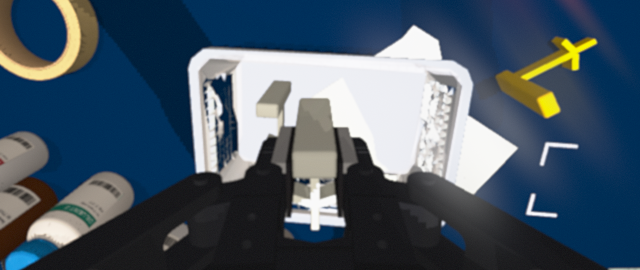

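```bash
python3 -m creep '14 20 -20 0.039;14 60 -20 0.039;14 95 -20 0.039;14 115 -20 0.039;14 115 -20 0.039' >/dev/null;python3 d.py; python3 go.py 0.352 -0.314 0.052 3.016
python3 -m creep '0 0 0 0;0 0 0 0;0 0 0 0;0 0 0 0' 0.45|grep open
python3 -m creep '0 -40 0 0;0 -80 0 0;0 -110 0 0;0 -110 0 0' 0.1 |grep ee
python3 -m creep '190 0 -70 0;190 0 -70 0;190 0 -70 0;190 0 -70 0;190 0 -70 0' |grep ee
python3 -m creep '190 0 -10 0.04;190 0 -10 0.04;190 0 -10 0.04;190 0 -10 0.04;190 0 -10 0.04' |grep ee
python3 d.py
```

```text
dock x 0.3957 y -0.2531 z 0.0516 [ 0.3 -0.4  0.1] 0.0169 [-0.993  0.118 -0.013] q [ 1.24  0.77 -0.91  2.29  1.22  0.67  0.85]
shift [-4.7 -0.1  0.9] spin 0.007 yaw 3.0235 len 4.8
opening: 0.0236
ee_pos: [0.3573, -0.3039, 0.1687]
ee_pos: [0.4503, -0.1216, 0.1593]
ee_pos: [0.4835, 0.0706, 0.1485]
dock x 0.4675 y 0.1420 z 0.1485 [ 0.5  1.  -0. ] 0.0383 [-0.988  0.152 -0.032] q [ 0.47  0.63 -1.04  2.18  0.87  0.83  0.27]
```

```bash
python3 go.py 0.4034 0.247 0.12 2.9916; python3 -c "
from h import *
print(np.round(robot.get_state()['orientation'],3))"
```

```text
shift [163.4  15.4 106.8] spin -0.003 yaw 2.9889 len 195.8
[[ 0.154  0.023 -0.988]
 [ 0.986 -0.063  0.152]
 [-0.059 -0.998 -0.032]]
```

```bash
python3 -m creep '163 15 107 -0.003;163 15 107 -0.003;163 15 107 -0.003;163 15 107 -0.003;163 15 107 -0.003' >/dev/null; python3 d.py;  python3 go.py 0.4034 0.247 0.042 2.9916
```

```text
dock x 0.3599 y 0.3069 z 0.1210 [-0.9 -0.2  0.2] 0.0383 [-0.989  0.147 -0.033] q [ 0.02  0.66 -1.    2.21  0.91  0.8  -0.19]
shift [ 2.1 79.   0.6] spin 0.002 yaw 2.9936 len 79.1
```

```bash
python3 -m creep '1 0 -1 0;1 40 -1 0;1 77 -1 0;1 77 -1 0;1 77 -1 0' >/dev/null; python3 d.py
python3 -m creep '0 0 0 0;0 0 0 0;0 0 0 0;0 0 0 0;0 0 0 0' 1 >/dev/null; python3 d.py
python3 -m creep '0 -1.5 2 0;0 -1.5 4 0;-4 -1.5 4 0;-4 -1.5 4 0' >/dev/null; python3 d.py
python3 -m creep '-3 0 0 0;-3 0 0 0;-3 0 0 0' >/dev/null; python3 d.py
python3 -c "
from h import *
print(np.round(robot.get_state()['orientation'],3))"
```

```text
dock x 0.3629 y 0.3022 z 0.0437 [0.3 0.1 1.3] 0.0388 [-0.989  0.147 -0.031] q [-0.07  0.78 -0.85  2.25  1.12  0.7  -0.36]
dock x 0.3638 y 0.3040 z 0.0458 [-0.2  1.3  8.3] 0.0165 [-0.989  0.147 -0.034] q [-0.07  0.77 -0.85  2.25  1.12  0.7  -0.36]
dock x 0.3595 y 0.2992 z 0.0475 [ 0.1  1.  -0. ] 0.0169 [-0.989  0.147 -0.034] q [-0.07  0.77 -0.86  2.26  1.12  0.69 -0.37]
dock x 0.3596 y 0.2984 z 0.0479 [ 1.1  5.6 -1.8] 0.0171 [-0.989  0.146 -0.034] q [-0.06  0.76 -0.86  2.27  1.12  0.69 -0.36]
[[ 0.148  0.026 -0.989]
 [ 0.988 -0.056  0.146]
 [-0.052 -0.998 -0.034]]
```

```bash
python3 -m creep '3.2 0 0 0;3.2 0 4 0;3.2 0 8 0;3.2 0 12 0;3.2 0 12 0'  >/dev/null; python3 d.py
python3 -m creep '0.5 0 4 0;0.5 0 8 0;0.5 0 12 0;0.5 0 12 0' >/dev/null; python3 d.py
python3 -m creep '4 0 0 0;8 0 0 0;11 0 0 0;11 0 0 0' >/dev/null; python3 d.py
```

```text
dock x 0.3461 y 0.3002 z 0.0472 [ 0.9  0.5 -0. ] 0.0172 [-0.989  0.145 -0.032] q [-0.09  0.76 -0.86  2.28  1.13  0.68 -0.4 ]
dock x 0.3330 y 0.3005 z 0.0468 [ 0.5 -0.5  0.1] 0.0166 [-0.989  0.143 -0.032] q [-0.11  0.76 -0.86  2.3   1.14  0.67 -0.44]
dock x 0.3332 y 0.3130 z 0.0463 [ 0.4 -0.1 -0.2] 0.0167 [-0.989  0.143 -0.032] q [-0.12  0.76 -0.86  2.28  1.13  0.68 -0.44]
```

```bash
python3 -m creep '0 0 5 0;0 0 10 0;0 0 15 0;0 0 20 0;0 0 25 0' >/dev/null; python3 d.py
python3 -m creep '0 0 7 0;0 0 14 0;0 0 21 0;0 0 28 0;0 0 28 0' >/dev/null; python3 d.py
python3 -m creep '0 -30 -10 0;0 -70 -30 0;0 -110 -60 0;0 -110 -90 0;0 -110 -110 0' >/dev/null; python3 d.py
python3 -m creep '-195 0 -20 0;-195 0 -20 0;-195 0 -20 0;-195 0 -20 0;-195 0 -20 0' >/dev/null
python3 -m creep '-195 0 -12 -0.03;-195 0 -12 -0.03;-195 0 -12 -0.03;-195 0 -12 -0.03;-195 0 -12 -0.03' >/dev/null;python3 d.py; python3 bask.py
```

```text
dock x 0.3087 y 0.3130 z 0.0458 [2.8 0.3 4.1] 0.017 [-0.989  0.143 -0.034] q [-0.17  0.75 -0.86  2.32  1.16  0.66 -0.52]
dock x 0.2808 y 0.3136 z 0.0458 [ 3.4 -0.4  9.8] 0.0171 [-0.989  0.141 -0.038] q [-0.22  0.74 -0.86  2.36  1.19  0.65 -0.62]
dock x 0.3896 y 0.3221 z 0.1625 [ 0.7 -0.2 -1.5] 0.0163 [-0.989  0.143 -0.042] q [ 0.07  0.63 -1.04  2.13  0.82  0.87 -0.06]
dock x 0.4184 y -0.0739 z 0.1810 [-0.2  1.1 -1.9] 0.0169 [-0.993  0.116 -0.035] q [ 1.06  0.51 -1.16  2.3   0.81  0.77  0.78]
8300 ((380.86883544921875, -319.83892822265625), (206.17591857910156, 146.29412841796875), 82.55077362060547)
[[ 295. -413.]
 [ 440. -432.]
 [ 467. -227.]
 [ 322. -208.]]
```

```bash
python3 go.py 0.358 -0.266 0.16 3.016
```

```text
shift [-126.7   26.5   27.7] spin -0.001 yaw 3.0151 len 132.3
```

```bash
python3 -m creep '-127 15 28 0;-127 15 28 0;-127 15 28 0;-127 15 28 0;-127 15 28 0' >/dev/null;python3 go.py 0.358 -0.266 0.055 3.016
python3 - <<'E'
from h import *
c=cam('wrist');save(c,'w7');cv2.imwrite('pics/w7c.png',c['img'][150:420,:])
E
```

```text
shift [  9.1 114.5  -0.6] spin -0.009 yaw 3.007 len 114.8
```

View pics/w7c.png

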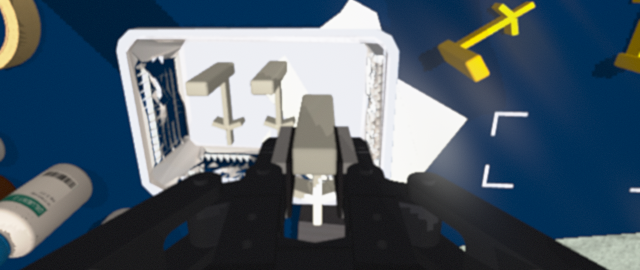

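```bash
python3 -m creep '7 20 0 0;7 60 0 0;7 95 0 0;7 113 0 0;7 113 0 0' >/dev/null;python3 d.py; python3 go.py 0.358 -0.266 0.055 3.016
python3 -m creep '0 0 0 0;0 0 0 0;0 0 0 0;0 0 0 0' 0.45|egrep 'open|force'
python3 -m creep '0 -40 0 0;0 -80 0 0;0 -120 0 0;0 -120 0 0' |grep ee
python3 -m creep '110 0 -80 0;110 0 -80 0;110 0 -80 0;110 0 -80 0;110 0 -80 0' -1|grep ee
python3 - <<'E'
from h import *
c=cam('wrist');save(c,'w8');cv2.imwrite('pics/w8c.png',c['img'][0:300,:])
st()
E
```

```text
dock x 0.3929 y -0.2054 z 0.0545 [ 0.   1.6 -0.3] 0.0167 [-0.992  0.127 -0.024] q [ 1.14  0.73 -0.88  2.35  1.24  0.62  0.71]
shift [-4.2 -0.3 -0.7] spin -0.001 yaw 3.0147 len 4.2
force: [0.7, -0.2, -0.2]
opening: 0.0231
ee_pos: [0.3605, -0.256, 0.1819]
ee_pos: [0.4581, -0.1534, 0.1808]
33.92 [ 0.4554 -0.1555  0.1798] [-1.2 -0.3 -0.3] 0.0853
[[ 0.125  0.033 -0.992]
 [ 0.991 -0.061  0.123]
 [-0.056 -0.998 -0.04 ]]
```

View pics/w8c.png

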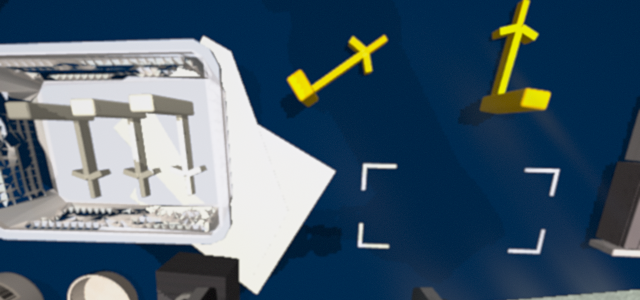

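```bash
python3 - <<'E'
from h import *
c=load('w8');I=c['img'];hsv=cv2.cvtColor(I,cv2.COLOR_BGR2HSV)
m=((hsv[...,2]>140)&(hsv[...,1]<90)).astype(np.uint8);m[:, :355]=0;m[:,565:]=0;m[:155]=0;m[258:]=0
n,l,s,ce=cv2.connectedComponentsWithStats(m)
ks=[i for i in range(1,n) if s[i,4]>20];print([s[i].tolist() for i in ks])
q=np.vstack([np.argwhere(l==i)[:,::-1] for i in ks]);w=onz(c,q,0)[:,:2]*1000
print(cv2.minAreaRect(w.astype(np.float32)));print(np.round(cv2.boxPoints(cv2.minAreaRect(w.astype(np.float32)))))
E
python3 go.py 0.50 0.18 0.17 1.42
python3 -m creep '80 0 -30 0.6;80 0 -30 0.6;80 0 -30 0.6;80 0 -30 0.6;80 0 -30 0.6' >/dev/null
python3 -m creep '0 0 0 0.6;0 0 0 0.6;0 0 0 0.6;0 0 0 0.6;0 0 0 0.6' >/dev/null
python3 go.py 0.50 0.18 0.17 1.42;python3 d.py
```

```text
[[361, 163, 36, 28, 251], [525, 168, 35, 28, 270], [358, 223, 31, 25, 210], [508, 229, 37, 25, 231]]
((474.76947021484375, -33.24554443359375), (176.73709106445312, 82.08040618896484), 81.75961303710938)
[[ 421. -115.]
 [ 503. -127.]
 [ 528.   48.]
 [ 447.   60.]]
shift [338.5  -9.1  -2.6] spin 1.598 yaw 3.0183 len 338.6
shift [ 67.8  -9.9 253.9] spin 0.382 yaw 1.802 len 263.0
dock x 0.4992 y -0.0083 z 0.1766 [ 0.  -0.7  0.8] 0.085 [-0.229  0.971 -0.069] q [ 0.61  0.47 -0.76  2.16  0.62  0.7  -0.35]
```

```bash
python3 -m creep '50 0 190 0.382;50 0 190 0.382;50 0 190 0.382;50 0 190 0.382;50 0 190 0.382' >/dev/null
python3 - <<'E'
from h import *
st();c=cam('wrist');save(c,'w9')
E
python3 go.py 0.4961 0.1843 0.042 1.4208
```

```text
35.17 [0.4968 0.1138 0.1645] [ 0.1 -0.5 -0.4] 0.085
[[ 0.988  0.03   0.154]
 [-0.151 -0.064  0.986]
 [ 0.039 -0.997 -0.059]]
shift [-14.8 119.6  66.1] spin 0.007 yaw 1.4278 len 137.5
```

View pics/w9.png

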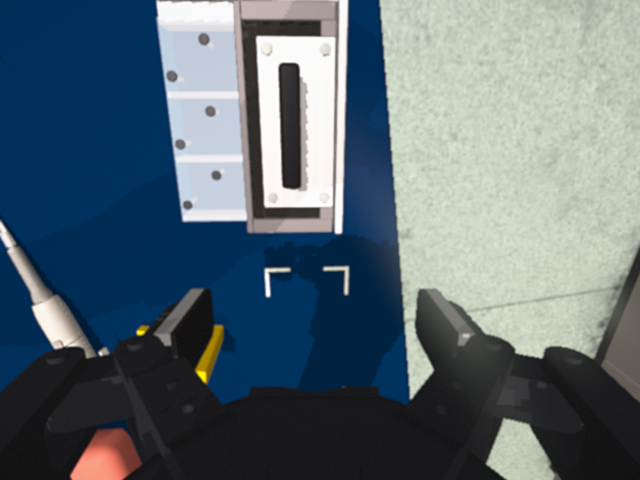

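```bash
cat > bar.py <<'E'
import sys
from h import *
c=load(sys.argv[1]) if len(sys.argv)>1 else cam('wrist')
x0,y0=[float(v) for v in sys.argv[2:4]] if len(sys.argv)>2 else (0.496,0.184)
P=bydepth(c,[(u,v) for v in range(480) for u in range(640)]).reshape(480,640,3);g=c['img'].max(2)
m=(abs(P[...,2]-0.07)<0.008)&(g<90)&(np.hypot(P[...,0]-x0,P[...,1]-y0)<0.07)
n,l,s,ce=cv2.connectedComponentsWithStats(m.astype(np.uint8));i=1+np.argmax(s[1:,4])
q=np.argwhere(l==i)[:,::-1];w=onz(c,q,0.07)[:,:2]*1000
r=cv2.minAreaRect(w.astype(np.float32));b=cv2.boxPoints(r)
C=np.mean(w,0);e=np.linalg.eigh(np.cov(w.T))[1][:,1];e*=np.sign(e[1])
print('bar centre',np.round(r[0],1),np.round(C,1),'size',np.round(r[1],1),'yaw',round(-np.arctan2(e[0],e[1]),4))
E
python3 bar.py w9
```

```text
bar centre [496.4 184.4] [496.7 186.5] size [77.5 12.5] yaw -0.1485
```

```bash
python3 -m creep '-14.5 50 66 0.006;-14.5 85 66 0.006;-14.5 85 66 0.006;-14.5 85 66 0.006' 0 >/dev/null
python3 go.py 0.4966 0.1846 0.044 1.4223; python3 d.py
```

```text
shift [ 3.8 29.1 -0.7] spin 0.004 yaw 1.4261 len 29.4
dock x 0.4586 y 0.2588 z 0.0729 [-0.4  0.2  0.6] 0.0428 [ 0.144  0.988 -0.05 ] q [-0.11  0.64 -0.52  2.15  0.75  0.55 -1.35]
```

```bash
python3 -m creep '3.8 0 -0.7 0.004;3.8 15 -0.7 0.004;3.8 29 -0.7 0.004;3.8 29 -0.7 0.004' >/dev/null
python3 d.py
python3 -m creep '0 0 0 0;0 0 0 0;0 0 0 0;0 0 0 0;0 0 0 0' 1
python3 d.py
```

```text
dock x 0.4641 y 0.2529 z 0.0436 [-0.   0.2 -0.1] 0.0425 [ 0.152  0.987 -0.054] q [-0.13  0.69 -0.47  2.15  0.81  0.5  -1.4 ]
clock: 36.3
ee_pos: [0.496, 0.1789, 0.0453]
orientation: [[0.988, 0.025, 0.154], [-0.152, -0.061, 0.987], [0.034, -0.998, -0.057]]
force: [-2.3, -1.9, 8.7]
opening: 0.013
dock x 0.4637 y 0.2510 z 0.0453 [-2.3 -1.9  8.7] 0.013 [ 0.154  0.987 -0.057] q [-0.13  0.69 -0.47  2.15  0.8   0.5  -1.4 ]
```

```bash
python3 -m creep '0 -0.7 -6 0;0 -0.7 -18 0;0 -0.7 -30 0;0 -0.7 -42 0;0 -0.7 -54 0' >/dev/null; python3 d.py
python3 -m creep '0 0 -12 0;0 0 -24 0;0 0 -36 0;0 0 -48 0;0 0 -60 0' >/dev/null; python3 d.py
```

```text
dock x 0.4629 y 0.1942 z 0.0486 [ 0.8 -0.6 -8.6] 0.0129 [ 0.155  0.986 -0.059] q [-0.05  0.66 -0.45  2.21  0.83  0.46 -1.34]
dock x 0.4627 y 0.1332 z 0.0523 [ 1.2  0.1 -9.8] 0.013 [ 0.155  0.986 -0.058] q [ 0.06  0.63 -0.44  2.26  0.86  0.43 -1.27]
```

```bash
python3 -m creep '0 2 0 0;0 4 0 0;0 6 0 0;0 6 0 0' >/dev/null; python3 d.py
python3 -m creep '0 0.7 -12 0;0 1.4 -24 0;0 2.1 -36 0;0 2.8 -48 0;0 3.5 -60 0' >/dev/null; python3 d.py
```

```text
dock x 0.4631 y 0.1343 z 0.0460 [ 0.1  0.1 -8.4] 0.0129 [ 0.154  0.987 -0.057] q [ 0.05  0.65 -0.42  2.26  0.88  0.41 -1.29]
dock x 0.4627 y 0.0721 z 0.0459 [-0.2 -0.1 -8. ] 0.013 [ 0.155  0.986 -0.057] q [ 0.15  0.63 -0.4   2.3   0.92  0.38 -1.21]
```

```bash
python3 -m creep '0 1 0 0;0 1.5 0 0;0 1.5 0 0' >/dev/null; python3 d.py; python3 go.py 0.4773 -0.0396 0.0445 1.427
```

```text
dock x 0.4627 y 0.0683 z 0.0453 [-1.7 -5.3  5.6] 0.0127 [ 0.159  0.985 -0.064] q [ 0.15  0.63 -0.39  2.3   0.92  0.38 -1.21]
shift [ 15.4   3.6 -35.9] spin -0.016 yaw 1.4112 len 39.2
```

```bash
python3 -m creep '3 0.5 -9 -0.01;7 1.1 -18 -0.01;11 1.8 -27 -0.01;15 2.4 -36 -0.01;15 2.4 -36 -0.01' >/dev/null; python3 d.py; python3 go.py 0.4773 -0.0396 0.0445 1.421
```

```text
dock x 0.4788 y 0.0293 z 0.0458 [ 1.7 -3.2 -0.4] 0.0127 [ 0.153  0.986 -0.066] q [ 0.25  0.64 -0.41  2.28  0.92  0.39 -1.11]
shift [-1.   1.1  2.9] spin -0.004 yaw 1.4169 len 3.3
```

Adjust, release, rise and look.

```bash
python3 -m creep '-1 1 3 0;-1 1 3 0;-1 1 3 0' >/dev/null; python3 d.py
python3 -m creep '0 0 0 0;0 0 0 0;0 0 0 0' 0 >/dev/null; python3 d.py
python3 -m creep '0 -40 0 0;0 -80 -20 0;0 -110 -40 0;0 -110 -60 0;0 -110 -60 0' -1 >/dev/null
python3 - <<'E'
from h import *
st();c=cam('wrist');save(c,'w10')
E
python3 bar.py w10 0.4773 -0.0336
```

```text
dock x 0.4789 y 0.0292 z 0.0455 [-0.2 -7.8  6.3] 0.0128 [ 0.155  0.985 -0.072] q [ 0.24  0.64 -0.4   2.28  0.92  0.39 -1.12]
dock x 0.4794 y 0.0300 z 0.0458 [-0.  -0.1  0.4] 0.0422 [ 0.154  0.985 -0.071] q [ 0.24  0.64 -0.4   2.28  0.92  0.39 -1.12]
39.47 [ 0.4667 -0.0964  0.1614] [-0.9  0.5  0.6] 0.0854
[[ 0.987  0.027  0.16 ]
 [-0.157 -0.079  0.984]
 [ 0.039 -0.997 -0.074]]
bar centre [479.7 -36.2] [480.1 -34.1] size [76.7 12.4] yaw -0.1478
```

View pics/w10.png

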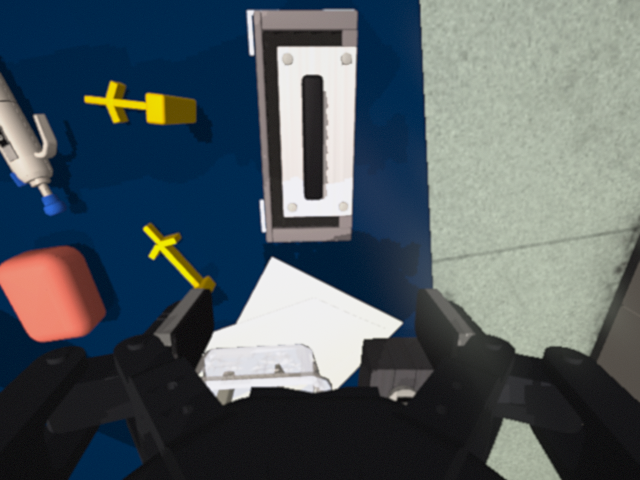

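Run:
```python
from h import *
c=load('w10');g=cv2.cvtColor(c['img'],cv2.COLOR_BGR2GRAY).astype(np.float32)
print('cam',np.round(c['extrinsics'][:3,3],3))
a=-0.1478;R=np.array([[np.cos(a),-np.sin(a)],[np.sin(a),np.cos(a)]]);O=np.array([.4767,-.0351])
def prof(pts,z):
    w=np.c_[pts@R.T+O,np.full(len(pts),z)];p=proj(c,w).astype(np.float32)
    return cv2.remap(g,p[:,0],p[:,1],cv2.INTER_LINEAR).ravel().astype(int)
for z in (0.035,0.030):
    xs=np.arange(-40,41,1)
    for y in (-50,-20,20,50): print(z,'x-prof y',y,dict(zip(xs.tolist(),prof(np.c_[xs,0*xs+y]/1000,z).tolist())) if z==0.035 and y==20 else prof(np.c_[xs,0*xs+y]/1000,z).tolist()[:40])
    ys=np.arange(55,90,1)
    for x in (-15,0,15):
        print(z,'y+ x',x,'from 55',prof(np.c_[0*ys+x,ys]/1000,z).tolist())
        print(z,'y- x',x,'from -55',prof(np.c_[0*ys+x,-ys]/1000,z).tolist())
    for y in (66,-66): print(z,'x along leg',y,'from 0',prof(np.c_[np.arange(0,41),np.full(41,y)]/1000,z).tolist())
```

```text
cam [ 0.475 -0.02   0.297]
0.035 x-prof y -50 [33, 80, 174, 237, 234, 178, 139, 148, 151, 142, 112, 64, 42, 42, 42, 43, 43, 43, 39, 63, 148, 226, 241, 241, 239, 235, 231, 229, 228, 229, 234, 239, 240, 240, 240, 240, 240, 241, 240, 240]
0.035 x-prof y -20 [33, 30, 29, 30, 31, 58, 103, 129, 133, 127, 103, 60, 38, 36, 38, 39, 38, 37, 37, 52, 123, 204, 234, 235, 232, 232, 233, 234, 234, 234, 234, 234, 234, 234, 235, 232, 195, 100, 33, 29]
0.035 x-prof y 20 {-40: 30, -39: 28, -38: 30, -37: 30, -36: 32, -35: 59, -34: 108, -33: 133, -32: 136, -31: 132, -30: 106, -29: 60, -28: 38, -27: 37, -26: 38, -25: 37, -24: 39, -23: 37, -22: 35, -21: 44, -20: 124, -19: 215, -18: 238, -17: 238, -16: 237, -15: 238, -14: 238, -13: 238, -12: 236, -11: 235, -10: 236, -9: 237, -8: 237, -7: 237, -6: 237, -5: 237, -4: 207, -3: 107, -2: 31, -1: 34, 0: 44, 1: 44, 2: 43, 3: 41, 4: 40, 5: 38, 6: 40, 7: 35, 8: 34, 9: 34, 10: 30, 11: 35, 12: 81, 13: 132, 14: 154, 15: 180, 16: 222, 17: 235, 18: 237, 19: 237, 20: 233, 21: 233, 22: 233, 23: 235, 24: 236, 25: 237, 26: 237, 27: 235, 28: 233, 29: 233, 30: 234, 31: 235, 32:
[... 3365 characters left out ...]
, 37, 37, 37, 36, 36, 61, 110, 134, 136, 136, 136, 136, 137, 137, 137, 136, 141, 154, 86, 30, 27, 29, 28, 17, 0]
0.03 y- x 15 from -55 [240, 240, 240, 240, 240, 240, 241, 239, 196, 99, 47, 43, 43, 44, 44, 45, 50, 65, 96, 131, 148, 150, 150, 149, 148, 147, 148, 147, 144, 126, 90, 45, 23, 21, 23]
0.03 x along leg 66 from 0 [37, 38, 38, 38, 37, 38, 38, 37, 37, 36, 38, 37, 36, 37, 39, 37, 39, 37, 37, 37, 38, 37, 37, 37, 37, 61, 113, 135, 135, 135, 135, 135, 135, 134, 134, 129, 96, 48, 28, 28, 28]
0.03 x along leg -66 from 0 [42, 41, 42, 43, 43, 43, 42, 42, 42, 40, 42, 41, 41, 42, 42, 43, 42, 43, 42, 40, 41, 42, 42, 41, 46, 82, 126, 146, 148, 147, 148, 148, 147, 147, 147, 134, 92, 51, 38, 41, 41]
```

```bash
python3 -m creep '0 -80 -60 0;0 -80 -100 0;0 -80 -150 0;0 -80 -190 0;0 -80 -190 0' >/dev/null; python3 go.py 0.50 -0.335 0.25
```

```text
shift [ 73.6   8.9 -57.1] spin 0 yaw 1.4152 len 93.5
```

```bash
python3 -m creep '74 0 -57 0;74 0 -57 0;74 0 -57 0;74 0 -57 0' >/dev/null
python3 - <<'E'
from h import *
st();c=cam('wrist');save(c,'w11');print(np.round(c['extrinsics'][:3,3],3))
cv2.imwrite('pics/w11c.png',cv2.resize(c['img'][100:400,150:550],None,fx=2,fy=2))
E
```

```text
40.27 [ 0.503  -0.3358  0.2578] [-0.4  1.   0.1] 0.0855
[[ 0.987  0.029  0.156]
 [-0.154 -0.075  0.985]
 [ 0.04  -0.997 -0.069]]
[ 0.51  -0.26   0.394]
```

View pics/w11c.png

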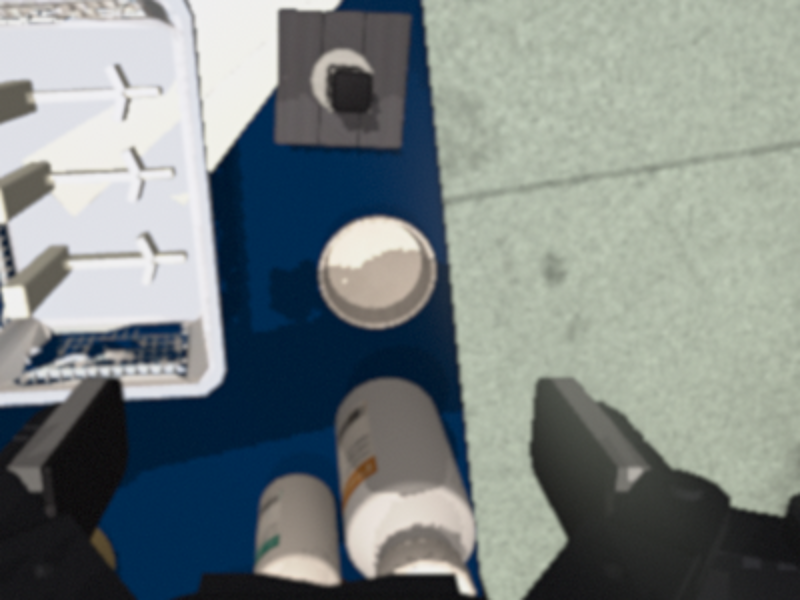

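```bash
python3 - <<'E'
from h import *
c=load('w11');g=c['img'].max(2)
w=onz(c,[(291,105),(355,107),(351.5,174),(287.5,172)],0.05);print(np.round(w,4),np.round(w.mean(0),4))
for i in range(4):
    d=w[(i+1)%4]-w[i];print(round(np.linalg.norm(d)*1000,1),round(np.degrees(np.arctan2(d[1],d[0])),1))
P=bydepth(c,[(u,v) for v in range(480) for u in range(640)]).reshape(480,640,3)
m=(P[...,2]>0.112)&(P[...,2]<0.13)&(np.hypot(P[...,0]-.523,P[...,1]+.28)<0.04)
q=np.argwhere(m)[:,::-1];t=onz(c,q,0.122)[:,:2]*1000;print(len(q),cv2.minAreaRect(t.astype(np.float32)),np.median(P[m],0))
# collar: bright pixels at z~.052
hsv=cv2.cvtColor(c['img'],cv2.COLOR_BGR2HSV)
m2=(abs(P[...,2]-0.056)<0.008)&(g>130)&(np.hypot(P[...,0]-.52,P[...,1]+.28)<0.03)
q=np.argwhere(m2)[:,::-1];t=onz(c,q,0.056)[:,:2]*1000;print(len(q),cv2.minEnclosingCircle(t.astype(np.float32)))
E
python3 go.py 0.522 -0.28 0.17 1.4208
```

```text
[[ 0.5036 -0.2481  0.05  ]
 [ 0.5636 -0.2592  0.05  ]
 [ 0.5527 -0.322   0.05  ]
 [ 0.489  -0.3096  0.05  ]] [ 0.5272 -0.2848  0.05  ]
61.0 -10.5
63.7 -99.8
64.8 169.0
63.2 76.6
454 ((526.2801513671875, -283.6044006347656), (16.37710952758789, 16.393285751342773), 77.96519470214844) [ 0.52646913 -0.28356465  0.12057188]
319 ((518.7919921875, -272.417724609375), 23.39891242980957)
shift [ 9.2 83.8 61.7] spin -0.005 yaw 1.4159 len 104.4
```

```bash
python3 -m creep '13 85 58 0.055;13 85 58 0.055;13 85 58 0.055;13 85 58 0.055;13 85 58 0.055' -0.2 >/dev/null; python3 go.py 0.5263 -0.2836 0.08 1.361;python3 d.py
```

```text
shift [-0.5 88.   3.8] spin 0.005 yaw 1.3663 len 88.1
dock x 0.5602 y -0.1996 z 0.1681 [ 0.9 -1.2  0.3] 0.051 [ 0.203  0.977 -0.065] q [ 0.83  0.56 -0.61  1.98  0.57  0.73 -0.35]
```

```bash
python3 -m creep '-0.5 20 3 0.005;-0.5 50 3 0.005;-0.5 75 3 0.005;-0.5 86 3 0.005;-0.5 86 3 0.005' >/dev/null; python3 d.py
python3 -m creep '0 0 0 0;0 0 0 0;0 0 0 0;0 0 0 0;0 0 0 0' 1 >/dev/null; python3 d.py;st=1
python3 -c "
from h import *
st()"
```

```text
dock x 0.5613 y -0.2034 z 0.0811 [ 0.5 -0.2 -0.1] 0.0511 [ 0.209  0.976 -0.066] q [ 0.75  0.67 -0.5   2.02  0.71  0.59 -0.47]
dock x 0.5618 y -0.2038 z 0.0832 [-0.7  0.4  5.7] 0.0151 [ 0.209  0.976 -0.067] q [ 0.75  0.67 -0.51  2.02  0.71  0.59 -0.47]
41.57 [ 0.5251 -0.2854  0.0832] [-0.7  0.4  5.7] 0.0151
[[ 0.978  0.02   0.209]
 [-0.207 -0.073  0.976]
 [ 0.035 -0.997 -0.067]]
```

```bash
python3 go.py 0.5251 -0.2854 0.185; python3 go.py 0.5251 -0.2854 0.133
```

```text
shift [   3.6 -101.5   -6.8] spin 0 yaw 1.3597 len 101.8
shift [  1.8 -49.7  -3.3] spin 0 yaw 1.3597 len 49.8
```

```bash
python3 -m creep '0.7 -20 -1.3 0;1.4 -40 -2.7 0;2.1 -60 -4 0;3.6 -101 -6.8 0;3.6 -101 -6.8 0' >/dev/null;python3 d.py
python3 - <<'E'
from h import *
s=st();c=cam('wrist');save(c,'w12');cv2.imwrite('pics/w12c.png',cv2.resize(c['img'][150:400,170:470],None,fx=2.6,fy=2.4))
c2=cam('side');save(c2,'side12')
E
```

```text
dock x 0.5669 y -0.2039 z 0.1923 [ 1.7 -0.1 -0.4] 0.0153 [ 0.21   0.975 -0.07 ] q [ 0.85  0.53 -0.64  1.95  0.55  0.77 -0.33]
41.98 [ 0.53   -0.2863  0.1923] [ 1.7 -0.1 -0.4] 0.0153
[[ 0.977  0.033  0.21 ]
 [-0.206 -0.078  0.975]
 [ 0.049 -0.996 -0.07 ]]
```

View pics/w12c.png

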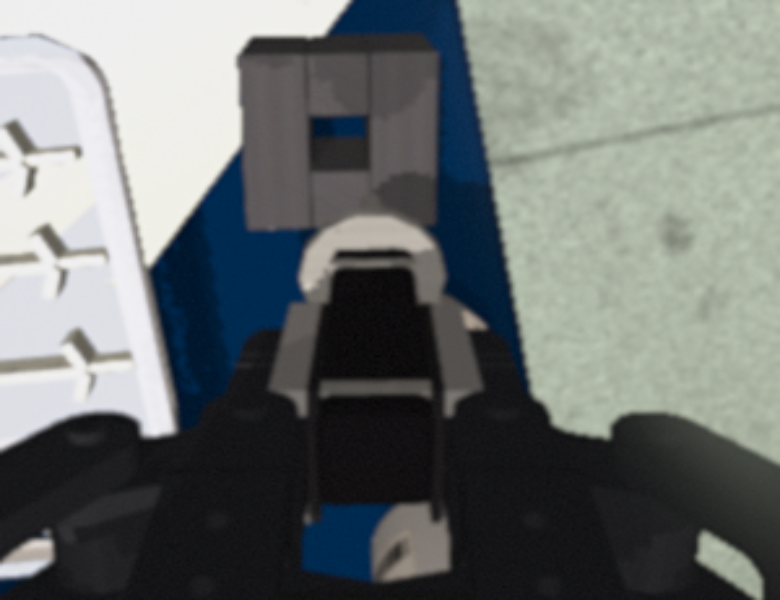

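```bash
cat > tip.py <<'E'
import sys
from h import *
# fit stylus shaft from side depth; args: predicted tip end xyz
c=load(sys.argv[4]) if len(sys.argv)>4 else cam('side')
T=np.array([float(v) for v in sys.argv[1:4]])
P=bydepth(c,[(u,v) for v in range(480) for u in range(640)]).reshape(480,640,3)
m=(np.hypot(P[...,0]-T[0],P[...,1]-T[1])<0.03)&(P[...,2]>T[2]-0.015)&(P[...,2]<T[2]+0.046)
n,l,s,ce=cv2.connectedComponentsWithStats(m.astype(np.uint8))
print(n-1,s[1:,4].tolist(),'pred px',np.round(proj(c,[T,T+[0,0,.04]]),1).tolist())
vs=np.argwhere(m)
for v in sorted(set(vs[:,0])):
    us=vs[vs[:,0]==v][:,1];print(v,us.min(),us.max(),np.round(P[v,us].mean(0),4))
E
python3 tip.py 0.534 -0.2853 0.113 side12
python3 - <<'E'
from h import *
c=load('w12');uv=[(170+x/2.6,150+y/2.4) for x,y in [(311,116),(370,116),(370,170),(311,170),(240,40),(438,50),(436,228),(246,228)]]
w=onz(c,uv,.05);print(np.round(w[:4].mean(0),4),np.round(w[4:].mean(0),4),np.round(w[:,:2],4).tolist())
E
```

```text
1 [92] pred px [[437.6, 234.9], [439.9, 215.8]]
215 431 432 [ 0.5174 -0.2758  0.1577]
216 432 445 [ 0.5188 -0.2868  0.1584]
217 435 444 [ 0.519  -0.2917  0.1578]
218 436 440 [ 0.5274 -0.285   0.1507]
219 436 440 [ 0.5271 -0.2853  0.1489]
220 436 440 [ 0.5278 -0.2853  0.1465]
221 436 440 [ 0.5288 -0.2851  0.144 ]
222 436 439 [ 0.5275 -0.2848  0.1423]
223 435 439 [ 0.5271 -0.2843  0.1403]
224 435 439 [ 0.5271 -0.2845  0.1383]
225 435 439 [ 0.5266 -0.285   0.1365]
226 435 439 [ 0.5301 -0.2836  0.1327]
227 435 439 [ 0.5271 -0.2852  0.1322]
228 436 438 [ 0.5301 -0.2841  0.1287]
229 436 438 [ 0.5288 -0.2849  0.1273]
230 436 438 [ 0.5284 -0.2854  0.1255]
231 435 438 [ 0.5315 -0.2832  0.1215]
232 435 438 [ 0.5292 -0.2844  0.1207]
233 435 438 [ 0.5301 -0.2843  0.1182]
234 435 437 [ 0.5295 -0.2838  0.1161]
235 436 437 [ 0.5312 -0.2843  0.1136]
[ 0.527  -0.2838  0.05  ] [ 0.5273 -0.2827  0.05  ] [[0.5199, -0.2722], [0.5385, -0.2763], [0.5344, -0.2956], [0.5154, -0.2913], [0.5045, -0.242], [0.5642, -0.2585], [0.5516, -0.3223], [0.4891, -0.3079]]
```

```bash
cat > seam.py <<'E'
import sys
from h import *
R0=np.array([[.977,.033,.21],[-.206,-.078,.975],[.049,-.996,-.07]]);OFF=R0.T@np.array([.0033,.0018,-.0763])
O=np.array([.4768,-.0361]);a=-0.148
Rc=np.array([[np.cos(a),-np.sin(a)],[np.sin(a),np.cos(a)]])
s=robot.get_state();R=np.array(s['orientation']);p=np.array(s['ee_pos']);b=p+R@OFF
bl=Rc.T@(b[:2]-O)*1000
print('ball cass',np.round(bl,1),'z',round(b[2]*1000,1),'world',np.round(b,4),'F',np.round(s['force'],1),'tilt',np.round(R[2],3),'t',round(s['clock'],1))
v=[float(x) for x in sys.argv[1:]]
for i in range(0,len(v),3):
    t=np.r_[Rc@(np.array(v[i:i+2])/1000)+O,v[i+2]/1000];print(v[i:i+3],'->',np.round(R.T@(t-b)*1000,1))
E
python3 seam.py 15 65 75 15 65 33
```

```text
ball cass [  88.6 -237.4] z 111.2 world [ 0.5294 -0.2839  0.1112] F [-0.4 -0.3 -1.3] tilt [ 0.041 -0.997 -0.069] t 42.1
[15.0, 65.0, 75.0] -> [-93.2  11.9 298.9]
[15.0, 65.0, 33.0] -> [-95.   53.7 301.7]
```

```bash
python3 -m creep '-50 0 160 0;-50 0 160 0;-50 0 160 0;-50 0 160 0;-50 0 160 0' >/dev/null; python3 seam.py 15 65 75
python3 -m creep '-45 16 139 0;-45 16 139 0;-45 16 139 0;-45 16 139 0;-45 16 139 0' >/dev/null; python3 seam.py 15 65 50
```

```text
ball cass [ 45.9 -64.3] z 97.9 world [ 0.5127 -0.1064  0.0979] F [ 0.6  0.7 -0. ] tilt [ 0.039 -0.997 -0.063] t 42.5
[15.0, 65.0, 75.0] -> [-37.8  13.3 128.8]
ball cass [ 5.5 84. ] z 70.7 world [0.4947 0.0461 0.0707] F [ 1.1  0.8 -0.1] tilt [ 0.037 -0.998 -0.058] t 42.9
[15.0, 65.0, 50.0] -> [  9.3  22.1 -17.4]
```

```bash
python3 -m creep '9.3 0 -17.4 0;9.3 15 -17.4 0;9.3 15 -17.4 0;9.3 15 -17.4 0;9.3 15 -17.4 0' >/dev/null;python3 -m creep '0 0 0 0;0 0 0 0;0 0 0 0' >/dev/null; python3 seam.py 15 65 50
python3 - <<'E'
from h import *
st();c=cam('side');save(c,'side13')
cv2.imwrite('pics/side13c.png',cv2.resize(c['img'][170:260,220:340],None,fx=6,fy=6,interpolation=cv2.INTER_CUBIC))
E
python3 tip.py 0.503 0.028 0.056 side13
```

```text
ball cass [14.4 65.3] z 57.4 world [0.5007 0.0263 0.0574] F [ 0.   0.2 -0.4] tilt [ 0.037 -0.998 -0.058] t 43.6
[15.0, 65.0, 50.0] -> [0.3 7.4 0.2]
43.58 [0.4982 0.0234 0.1336] [ 0.   0.2 -0.4] 0.0153
[[ 0.983  0.026  0.183]
 [-0.181 -0.064  0.981]
 [ 0.037 -0.998 -0.058]]
1 [59] pred px [[298.6, 222.1], [298.7, 205.2]]
206 296 299 [0.4964 0.0261 0.0969]
207 296 299 [0.4974 0.0269 0.094 ]
208 296 299 [0.4973 0.0267 0.0918]
209 296 298 [0.4951 0.0263 0.0903]
210 296 299 [0.4969 0.0264 0.0873]
211 296 299 [0.4955 0.0252 0.0858]
212 296 299 [0.4946 0.0245 0.084 ]
213 296 299 [0.4967 0.0261 0.0804]
214 296 299 [0.4965 0.026  0.0781]
215 296 299 [0.4976 0.0268 0.0752]
216 297 299 [0.4994 0.0269 0.0722]
217 297 299 [0.4979 0.0256 0.0707]
218 297 299 [0.4984 0.026  0.068 ]
219 297 299 [0.4976 0.0254 0.0661]
220 297 299 [0.4998 0.0271 0.0624]
221 297 299 [0.4983 0.0259 0.0609]
222 297 298 [0.4966 0.0259 0.0591]
```

View pics/side13c.png

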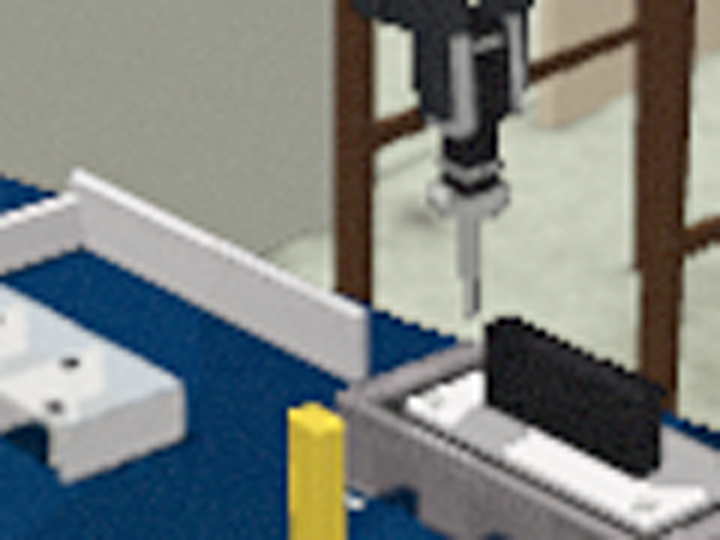

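```bash
python3 - <<'E'
from h import *
c=load('side13');print(proj(c,[[.5008,.0263,.0544],[.5007,.0263,.0574]]))
E
python3 seam.py 15 65 40 15 65 34
```

```text
[[298.56605539 223.29357515]
 [298.54647459 222.05796572]]
ball cass [14.4 65.3] z 57.4 world [0.5007 0.0264 0.0574] F [ 0.  -0.   0.1] tilt [ 0.037 -0.998 -0.058] t 43.6
[15.0, 65.0, 40.0] -> [-0.1 17.4  0.7]
[15.0, 65.0, 34.0] -> [-0.3 23.4  1.1]
```

```bash
python3 -m creep '0 6 0.7 0;0 11 0.7 0;0 15 0.7 0;0 17 0.7 0;0 17 0.7 0' >/dev/null; python3 seam.py
python3 -m creep '0 2 0 0;0 4 0 0;0 6 0 0;0 6 0 0;0 6 0 0' >/dev/null; python3 seam.py 15 65 34 -25 65 34
```

```text
ball cass [14.4 64.8] z 39.6 world [0.5006 0.0258 0.0396] F [ 0.1 -1.2 -1.1] tilt [ 0.035 -0.998 -0.058] t 44.0
ball cass [14.7 64.7] z 33.5 world [0.5008 0.0257 0.0335] F [ 0.3  0.2 -1. ] tilt [ 0.036 -0.998 -0.058] t 44.5
[15.0, 65.0, 34.0] -> [ 0.4 -0.5  0.3]
[-25.0, 65.0, 34.0] -> [-39.6  -1.8  -1.1]
```

```bash
python3 -m creep '0 1 0 0;0 2 0 0;0 2 0 0;0 2 0 0' >/dev/null; python3 seam.py 15 65 34 -25 65 34
```

```text
ball cass [15.  64.7] z 32.0 world [0.5012 0.0256 0.032 ] F [-1.9  0.2  4.5] tilt [ 0.036 -0.998 -0.058] t 44.8
[15.0, 65.0, 34.0] -> [ 0.  -2.   0.2]
[-25.0, 65.0, 34.0] -> [-39.9  -3.4  -1.2]
```

```bash
python3 -m creep '0 -1.3 0 0;-4 -1.5 -0.1 0;-8 -1.6 -0.2 0;-12 -1.8 -0.4 0;-16 -1.9 -0.5 0' >/dev/null; python3 seam.py -5 65 33.3 -25 65 33.3
```

```text
ball cass [-1.9 64.7] z 33.2 world [0.4845 0.0282 0.0332] F [ 0.1 -0.3 -0.7] tilt [ 0.036 -0.998 -0.058] t 45.2
[-5.0, 65.0, 33.3] -> [-3.1 -0.2  0.1]
[-25.0, 65.0, 33.3] -> [-23.1  -0.9  -0.6]
```

```bash
python3 -m creep '-5 -0.2 -0.1 0;-10 -0.4 -0.2 0;-15 -0.6 -0.4 0;-20 -0.7 -0.5 0;-23 -0.9 -0.6 0' >/dev/null; python3 seam.py
python3 -m creep '0 0 0 0;0 0 0 0;0 0 0 0' >/dev/null; python3 seam.py -25 65 33.3 -25 45 33.3 -25 20 33.3
```

```text
ball cass [-26.   64.7] z 33.2 world [0.4606 0.0318 0.0332] F [-0.1  0.3 -1.4] tilt [ 0.035 -0.998 -0.059] t 45.6
ball cass [-25.7  64.8] z 33.3 world [0.4609 0.0318 0.0333] F [-0.7  0.2  0.4] tilt [ 0.035 -0.998 -0.059] t 45.9
[-25.0, 65.0, 33.3] -> [0.7 0.  0.2]
[-25.0, 45.0, 33.3] -> [  1.4   1.2 -19.8]
[-25.0, 20.0, 33.3] -> [  2.2   2.7 -44.7]
```

```bash
python3 -m creep '0.9 0.3 -4 0;1 0.5 -8 0;1.1 0.7 -12 0;1.2 1 -16 0;1.4 1.2 -20 0' >/dev/null; python3 seam.py
python3 -m creep '0.1 0.2 -4 0;0.3 0.5 -8 0;0.4 0.7 -12 0;0.6 0.9 -16 0;0.7 1.2 -20 0' >/dev/null; python3 seam.py -25 5 33.3 -25 -10 33.3
```

```text
ball cass [-25.1  44. ] z 33.3 world [0.4585 0.0111 0.0333] F [-0.4  0.5 -2. ] tilt [ 0.035 -0.998 -0.059] t 46.3
ball cass [-25.   23.5] z 33.3 world [ 0.4555 -0.0092  0.0333] F [ 0.5 -0.4 -1. ] tilt [ 0.035 -0.998 -0.059] t 46.7
[-25.0, 5.0, 33.3] -> [  0.6   1.1 -18.5]
[-25.0, -10.0, 33.3] -> [  1.2   2.  -33.4]
```

```bash
python3 -m creep '0.1 0.2 -4 0;0.3 0.5 -8 0;0.4 0.7 -12 0;0.6 0.9 -16 0;0.7 1.2 -20 0' >/dev/null; python3 seam.py
python3 -m creep '0.1 0.2 -4 0;0.3 0.5 -8 0;0.4 0.7 -12 0;0.6 0.9 -16 0;0.7 1.2 -20 0' >/dev/null; python3 seam.py -25 -40 33.3
```

```text
ball cass [-25.   3.] z 33.3 world [ 0.4526 -0.0294  0.0333] F [-0.4  0.2 -1.3] tilt [ 0.035 -0.998 -0.059] t 47.1
ball cass [-24.9 -17.3] z 33.3 world [ 0.4496 -0.0496  0.0333] F [-0.2  0.6 -0.5] tilt [ 0.035 -0.998 -0.059] t 47.5
[-25.0, -40.0, 33.3] -> [  0.7   1.4 -22.6]
```

```bash
python3 -m creep '0.1 0.2 -4 0;0.3 0.5 -8 0;0.4 0.7 -12 0;0.6 0.9 -16 0;0.7 1.2 -20 0' >/dev/null; python3 seam.py -25 -65 33.3
```

```text
ball cass [-24.8 -37.8] z 33.3 world [ 0.4467 -0.0698  0.0333] F [-0.3 -0.2 -0.6] tilt [ 0.035 -0.998 -0.059] t 48.0
[-25.0, -65.0, 33.3] -> [  0.8   1.7 -27.2]
```

```bash
python3 -m creep '0.1 0.2 -4 0;0.2 0.5 -8 0;0.3 0.7 -12 0;0.4 0.9 -16 0;0.5 1.2 -20 0' >/dev/null; python3 seam.py
python3 -m creep '0.1 0.2 -3 0;0.2 0.4 -6 0;0.2 0.4 -6.5 0;0.2 0.4 -6.5 0;0.2 0.4 -6.5 0' >/dev/null; python3 seam.py -25 -65 33.3 -10 -65 33.3 15 -65 33.3
```

```text
ball cass [-25.  -58.2] z 33.3 world [ 0.4435 -0.09    0.0333] F [ 0.5  0.4 -0.3] tilt [ 0.035 -0.998 -0.059] t 48.4
ball cass [-25.  -64.6] z 33.4 world [ 0.4426 -0.0963  0.0334] F [ 0.2 -0.5 -1. ] tilt [ 0.036 -0.998 -0.059] t 48.8
[-25.0, -65.0, 33.3] -> [-0.   0.1 -0.4]
[-10.0, -65.0, 33.3] -> [15.   0.6  0.1]
[15.0, -65.0, 33.3] -> [39.9  1.4  1. ]
```

```bash
python3 -m creep '4 0.3 -0.4 0;8 0.4 -0.3 0;12 0.5 -0.1 0;16 0.6 0 0;20 0.8 0.2 0' >/dev/null; python3 seam.py
python3 -m creep '4 0.2 0.1 0;8 0.3 0.3 0;12 0.5 0.4 0;16 0.6 0.6 0;19 0.7 0.7 0' >/dev/null; python3 seam.py
python3 -m creep '0 0 0 0;0 0 0 0;0 0 0 0' >/dev/null; python3 seam.py 15 -65 33.3
```

```text
ball cass [ -4.2 -65. ] z 33.3 world [ 0.4631 -0.0998  0.0333] F [ 0.2  0.3 -1.3] tilt [ 0.036 -0.998 -0.058] t 49.2
ball cass [ 15.5 -64.9] z 33.3 world [ 0.4825 -0.1026  0.0333] F [-0.9 -0.8  0.4] tilt [ 0.036 -0.998 -0.058] t 49.6
ball cass [ 15.2 -65. ] z 33.2 world [ 0.4822 -0.1026  0.0332] F [-0.7 -0.5  0. ] tilt [ 0.036 -0.998 -0.058] t 49.9
[15.0, -65.0, 33.3] -> [-0.2 -0.1 -0. ]
```

```bash
python3 -m creep '0 -4 0 0;0 -8 0 0;0 -14 0 0;0 -30 0 0;0 -50 0 0' >/dev/null
python3 -m creep '0 -40 -30 0;0 -40 -60 0;0 -40 -90 0;0 -40 -90 0;0 -40 -90 0' >/dev/null
cat > ins.py <<'E'
import sys
from h import *
R0=np.array([[.977,.033,.21],[-.206,-.078,.975],[.049,-.996,-.07]]);OFF=R0.T@np.array([.0033,.0018,-.0763])
s=robot.get_state();R=np.array(s['orientation']);p=np.array(s['ee_pos']);b=p+R@OFF
print('ball',np.round(b*1000,1),'F',np.round(s['force'],1),'tilt',np.round(R[2],3))
for z in sys.argv[1:]:
    print(z,np.round(R.T@(np.array([.527,-.2838,float(z)])-b)*1000,1),'spin',round(np.arctan2(R[1,2],R[0,2])-1.361,3))
E
python3 ins.py 0.1
```

```text
ball [ 461.7 -187.3  128.9] F [-0.3 -0.2 -1. ] tilt [ 0.034 -0.998 -0.059]
0.1 [ 81.1  36.6 -80.6] spin 0.021
```

```bash
python3 -m creep '81 0 -80 0.021;81 20 -80 0.021;81 30 -80 0.021;81 30 -80 0.021;81 30 -80 0.021' >/dev/null
python3 -m creep '0 0 0 0;0 0 0 0;0 0 0 0' >/dev/null; python3 ins.py 0.062 0.007
python3 - <<'E'
from h import *
st();save(cam('side'),'side14')
E
python3 tip.py 0.527 -0.2838 0.1 side14 | tail -12
```

```text
ball [ 526.9 -280.7  105.5] F [ 0.6  0.1 -0.3] tilt [ 0.033 -0.998 -0.056]
0.062 [-0.7 43.6 -0.6] spin 0.001
0.007 [-2.5 98.5  2.5] spin 0.001
51.38 [ 0.5246 -0.2837  0.1818] [ 0.6  0.1 -0.3] 0.0149
[[ 0.978  0.021  0.207]
 [-0.205 -0.062  0.977]
 [ 0.033 -0.998 -0.056]]
228 432 436 [ 0.5246 -0.2805  0.1296]
229 432 436 [ 0.5242 -0.2809  0.1278]
230 432 436 [ 0.5237 -0.2814  0.1261]
231 432 436 [ 0.5239 -0.2815  0.1239]
232 433 435 [ 0.523  -0.2822  0.1224]
233 432 435 [ 0.5254 -0.2803  0.1188]
234 432 435 [ 0.5244 -0.281   0.1173]
235 432 434 [ 0.5267 -0.2792  0.1137]
236 432 434 [ 0.5251 -0.2802  0.1125]
237 432 434 [ 0.526  -0.28    0.1099]
238 432 434 [ 0.5247 -0.2808  0.1086]
239 432 434 [ 0.5261 -0.2804  0.1058]
```

Side view agrees (tip ≈ 0.528, -0.279). Insert, watching the force.

```bash
python3 -m creep '-0.7 12 -0.6 0;-0.7 25 -0.6 0;-0.7 38 -0.6 0;-0.7 43 -0.6 0;-0.7 43 -0.6 0' >/dev/null; python3 ins.py 0.04
python3 -m creep '-0.5 5 1 0;-0.5 10 1 0;-0.5 15 1 0;-0.5 20 1 0;-0.5 22 1 0' >/dev/null; python3 ins.py 0.008
```

```text
ball [ 525.  -283.7   60.2] F [ 0.   0.3 -0.3] tilt [ 0.029 -0.998 -0.056]
0.04 [ 1.3 20.2  1.4] spin 0.001
ball [ 524.8 -284.    37.5] F [ 0.   0.  -0.3] tilt [ 0.028 -0.998 -0.056]
0.008 [ 1.3 29.4  2.3] spin 0.001
```

```bash
python3 -m creep '1.3 7 2 0;1.3 14 2 0;1.3 21 2 0;1.3 28 2 0;1.3 28 2 0' >/dev/null; python3 ins.py 0.007
python3 -m creep '0 1 0 0;0 2 0 0;0 2 0 0' >/dev/null; python3 ins.py 0.007
```

```text
ball [ 525.6 -283.8    7.8] F [-0.2 -0.4 -0.2] tilt [ 0.025 -0.998 -0.056]
0.007 [1.3 0.8 0.3] spin 0.001
ball [ 525.9 -283.9    6.8] F [-1.6  1.3  5. ] tilt [ 0.025 -0.998 -0.057]
0.007 [ 1.  -0.2  0.3] spin 0.001
```

Collar is seated. Release, rise straight, check.

```bash
python3 -m creep '0 0 0 0;0 0 0 0;0 0 0 0;0 0 0 0;0 0 0 0' -0.3 >/dev/null
python3 -m creep '0 -20 0 0;0 -50 0 0;0 -90 0 0;0 -120 0 0;0 -120 0 0' >/dev/null
python3 -m creep '0 -30 -55 0;0 -30 -55 0;0 -30 -55 0;0 -30 -55 0' >/dev/null
python3 - <<'E'
from h import *
st();c=cam('wrist');save(c,'w15');save(cam('side'),'s15')
P=bydepth(c,[(u,v) for v in range(480) for u in range(640)]).reshape(480,640,3)
m=(P[...,2]>0.112)&(P[...,2]<0.13)&(np.hypot(P[...,0]-.526,P[...,1]+.283)<0.04)
q=np.argwhere(m)[:,::-1];print('stylus top',len(q),cv2.minAreaRect((onz(c,q,.122)[:,:2]*1000).astype(np.float32)) if len(q) else '',np.median(P[m],0))
m=(P[...,2]>0.068)&(P[...,2]<0.085)&(abs(P[...,0]-.37)<.09)&(abs(P[...,1]+.32)<.12)
n,l,s,ce=cv2.connectedComponentsWithStats(m.astype(np.uint8))
for i in range(1,n):
    if s[i,4]>15: print('tall in basket',s[i,4],np.round(np.median(P[l==i],0),3))
E
python3 bask.py w15; python3 bar.py w15 0.479 -0.036; python3 bar.py top0 2>/dev/null
python3 - <<'E'
from h import *
c=load('s15');P=bydepth(c,[(u,v) for v in range(480) for u in range(640)]).reshape(480,640,3)
m=(P[...,2]>0.095)&(P[...,2]<0.13)&(np.hypot(P[...,0]-.526,P[...,1]+.283)<0.04);print('stylus side',m.sum(),P[m].max(0),P[m].mean(0))
E
```

```text
54.1 [ 0.5145 -0.3337  0.2424] [ 0.1  0.1 -0.1] 0.0556
[[ 0.977  0.024  0.21 ]
 [-0.208 -0.066  0.976]
 [ 0.038 -0.998 -0.059]]
stylus top 499 ((526.7572021484375, -285.33172607421875), (16.005029678344727, 15.740924835205078), 77.79017639160156) [ 0.52678122 -0.28534597  0.12057767]
tall in basket 109 [ 0.433 -0.228  0.068]
tall in basket 29 [ 0.42  -0.224  0.068]
tall in basket 19 [ 0.446 -0.232  0.069]
tall in basket 327 [ 0.457 -0.259  0.069]
tall in basket 25 [ 0.386 -0.222  0.068]
tall in basket 67 [ 0.343 -0.217  0.068]
tall in basket 33 [ 0.354 -0.218  0.068]
tall in basket 78 [ 0.37  -0.221  0.069]
tall in basket 27 [ 0.406 -0.227  0.068]
tall in basket 16 [ 0.33  -0.223  0.068]
tall in basket 33 [ 0.325 -0.227  0.068]
tall in basket 327 [ 0.356 -0.269  0.073]
tall in basket 279 [ 0.353 -0.313  0.072]
tall in basket 233 [ 0.348 -0.363  0.072]
7938 ((379.9994201660156, -323.383056640625), (211.9099884033203, 147.7469024658203), 82.6160659790039)
[[ 293. -419.]
 [ 440. -438.]
 [ 467. -228.]
 [ 320. -209.]]
bar centre [493.6 183.7] [493.6 184.2] size [81.  13.2] yaw -0.1556
stylus side 179 [ 0.53605732 -0.2729016   0.12541665] [ 0.52190913 -0.28569721  0.11124867]Traceback (most recent call last):
  File "bar.py", line 7, in <module>
    n,l,s,ce=cv2.connectedComponentsWithStats(m.astype(np.uint8));i=1+np.argmax(s[1:,4])
                                                                      ~~~~~~~~~^^^^^^^^^
    return _wrapfunc(a, 'argmax', axis=axis, out=out, **kwds)
    return bound(*args, **kwds)
ValueError: attempt to get argmax of an empty sequence
```

```bash
python3 - <<'E'
from h import *
save(cam('top'),'top16')
E
python3 bar.py top16 0.479 -0.036
```

```text
bar centre [477.3 -34.7] [477.8 -34.9] size [76.1 13.8] yaw -0.1453
```

```bash
python3 -c "
from h import *
print(robot.hand_in(), robot.get_state()['clock'])"
```

```text
the job is handed in; nothing more can be done
the job is handed in; nothing more can be done
```

The job is done and was handed in at about 54 s of the 210 s allowed; the hand-in gives no verdict.

**What I did:**
- **Wedges:** I drew all three out, left then right past the pins, and stood them in the basket.
- **Cassette:** I moved it along the bench from the bay onto the mark by its handle bar.
- **Seam:** I ran the stylus ball through the groove from the back left, along the front, to the back right at about 5 cm/s. There was almost no contact force.
- **Stylus:** I put it back in its stand.

**Last checks:**
- **Wedges:** all three stand inside the basket. It shifted about 2 cm early on and I re-measured it before placing the second wedge.
- **Cassette:** the bar is where I left it. The cassette is about 2.5 to 3.5 mm and 0.004 rad off the mark, bar on the far side.
- **Stylus:** upright in its stand. Its top is within 2 mm of the measured hole centre and at the same height as at the start. The hand is clear of everything.

**What went less well:**
- **Cassette lifted:** it rose during part of the slide, because the tool had tilted about 0.06 rad. The hand rose about 7 mm before I lowered it again, and the force showed the cassette's weight hanging from it. I estimate it stayed under the 12 mm limit, but the task said not to lift it.
- **Wedge_1:** it jammed briefly while moving sideways, and came free once I raised it 2 mm.
- **Bar position:** the wrist and top cameras disagreed by about 3 mm. The same offset was there at the start, so I corrected for it.
- **Dish:** I saw it in place before the stylus pick-up but did not measure it afterwards. I never touched it.

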